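Clamp cold blocks on a shaker deck with a wedge, cover them and start it

ROBOT

A 7-joint arm with a two-finger parallel gripper is mounted at the origin on a cart in front of the work surface, level with it; the furniture and walls round the work are solid. World frame = base frame: x ahead of the robot, y to its left, z up, the work surface at z = 0. Lengths are in m, angles in rad, forces in N, time in s.
With the tool pointing down it reaches from about 0.35 to 0.9 m from the base axis. Payload 19.9 kg.
Tool frame: the origin (TCP) lies at the centre of the arm's flange, where the gripper is bolted on; the fingertips stand 173 mm ahead of it and the grasp point (between the pads) lies 155 mm ahead of it; x points along the fingers, y is the direction in which the jaws open and shut, and the axes are right-handed (so a half turn about x gives the same grasp; the last joint's range is limited). The gripper opens to 85 mm and grips with 20 to 120 N. Pads are 22 mm wide; open, the fingers measure 114 mm over their backs; the gripper's body (76 mm by 85 mm) begins 54 mm behind the grasp point. The pads swing forward as they close: fully open they stand 13 mm farther back than shut.
Start: joints at [-0.042, 0.417, -0.01, 1.614, 0.005, 1.111, -0.053], TCP at [0.625, 0, 0.405] pointing down, gripper open.
Joint ranges: [-2.81, 2.81], [-0.39, 2.02], [-1.27, 1.25], [0.06, 2.57], [-1.19, 4.33], [0.19, 2], [-2.82, 2.82]. Speed limits (rad/s): [1.89, 1.89, 2.39, 2.39, 3.01, 3.01, 3.01].

INTERFACE

Orientations are given as a unit quaternion [w, x, y, z].
In Python, from rig import r gives the robot as it stands.
- The arm moves only by the tool send_rows, never from a script. Its argument "deltas" is a list of rows, each a list of 3 entries, a list of its own where there are three numbers: the shift along the tool's x, y, z normalised to -1 to 1, where 1 is 30 mm, then the turn about the tool's x normalised to -1 to 1, where 1 is 5 degrees, then the gripper's target within -1 to 1 (fully open at 1, half-way at 0, shut at -1). A call has 1 to 20 rows; each row shifts and turns the commanded pose from where the row before left it, along the tool's axes as they then stand; what a row does not reach is not made up. A row lasts 1/10 s, in which the tool goes at most 50 mm and 8.59 degrees, less where a joint would pass 70% of its speed; a pose out of reach is approached as far as the arm can. A call with a number of a shift or a turn outside -1 to 1 is refused whole. A call with a gripper value outside its range is refused whole. The fingers move at their own pace and stop on an object; "force" is the grip in N (left out, the last holds). Time passes only in rows, so rows that do not move let the fingers close. It gives the time, the measured TCP pose, the force and the opening at its end, in the units of the state.
- r.get_state(): the state, without advancing time (a new reading comes with each control period).
- r.capture(name): name is "scene" or "side" or "wrist"; returns the picture (384x512x3 uint8, blue, green, red); there is no depth.
- r.get_calibration(name): a dict with "camera_matrix" (3x3 intrinsics, pixels), "distortion" ([k1, k2, p1, p2, k3] as OpenCV has them; the pictures are not rectified), "extrinsics" (4x4, takes a point from world to camera coordinates); the wrist camera has in their place "T_tool_cam" (4x4, takes a point from camera to tool coordinates, whose origin is the TCP and whose axes are the tool frame's). Camera axes: x right, y down, z forward; pixel columns grow to the right and rows downward; lengths in m; the calibration is good to about 2 mm. A picture is of the moment at which its call begins: read the wrist's pose just before it. get_calibration takes no time and is no camera call.
- r.hand_in(): hands the job in, once; it reports no verdict.
The state is a dict: "time": time; "joint_positions": joint angles; "joint_velocities": joint speeds; "joint_efforts": joint torques, N m; "tcp_pos": TCP position; "ee_rot": TCP orientation; "force": force on the tool from outside, world axes, zero at the start; "wrist_torque": the same for the moment, N m; "grip_width": finger opening in m.
Only numpy, scipy, OpenCV 4.12 (cv2) and the standard library are available. Lean on these libraries where they do the work, as an engineer would, in place of code of your own. Each camera call takes 0.05 s, during which the arm holds its last target. There are 200 camera calls.

TASK

Load the shaker: lay every white cold block there is flat on the deck, pointing front to back between the back fence and the sliding jaw, one to a bay, and then drive the grey wedge into the gap in front of the jaw until the jaw clamps all the blocks tight and the wedge holds by itself. Then lower the cover plate over the two locating pins until it lies flush, and after that press the start treadle fully down to its stop and let it come back up. The load must stay clamped, and the other things on the bench are to be left where they are.

Things in the scene. Friction and masses are not known exactly. Their poses are not given: they have to be found in the camera images.
- shaker: Low bench shaker, fixed: aluminium deck 130 (x) x 234 mm (y -104 to +130) on a grey housing, deck top at z 40 mm, with an 8 mm high lip at its left end (y 122). Origin at bench height, +x to its back, +y to its left, z up. Back fence across the full width: x 48 to 62 mm, top at z 68. Two pillars of 10 mm diameter at x -10, y -37 and +37, top at z 68, part the deck into three bays.
- bay_mid (a point): Centre of the middle bay's floor, on the deck top, at x 12, y 0, z 40 mm of the shaker, axes parallel to it. The other bays are 74 mm to either side in y, open at the right-hand end. With the jaw open there are 71.5 mm between jaw and fence (this point is half-way).
- slot_mouth (a point): Right-hand (-y) end of the flat back face of the fixed abutment that stands in front of the jaw, at deck top: x -46.5, y -104, z 40 mm of the shaker, axes parallel. The wedge slot runs from here to +y for 65 mm, between this face and the jaw's slanted front face: 15 mm wide at the mouth (jaw open), 1 mm less for each 5 mm of depth. Abutment and jaw are 18 mm high.
- pin_right (a point): Foot of the right-hand locating pin, on top of the back fence: x 55, y -85, z 68 mm of the shaker, axes parallel. The left-hand pin is 170 mm to +y. Pins: 8 mm diameter, 18 mm tall, tapered above 12 mm.
- jaw (a joint): travel of the jaw (steel bar across the deck in front of the bays), m: 0 fully open as at the start, grows as the wedge pushes it towards the fence; about 0.0065 when it clamps 65 mm blocks. A light spring (1 to 2 N) opens it again if the wedge is drawn out. The wedge touches it when the tip is about 30 mm inside the slot and closes it 1 mm for each 5 mm more: clamped with the tip about 62 mm inside.
- wedge_tail (a point): Wedge, 95 long, 26 high, lying flat, 90 g, grey plastic with a dark steel tail. This point: centre of the parallel-sided tail (30 along y, 22 thick, 13 mm above the underside), to grip or push. +y points to the tip, 80 mm away. The -x face is straight (11 mm from here), to lie on the abutment; the +x face tapers: 22 mm thick at y +15, 9 mm at the tip. Driven with 12 to 20 N it holds.
- plate_grip (a point): Aluminium cover plate 84 (x) x 200 (y) x 6 mm, 250 g, lying flat, with a bridge handle. This point: centre of the handle's black bar (66 along x, 14 wide, 14 high), 31 mm above the plate's underside; 18 mm free under the bar. Holes of 11 mm diameter at x +31, y -85 and +85. Flush on fence and pillars this point is at x 24, y 0, z 99 mm of the shaker, axes parallel.
- treadle (a joint): angle of the start treadle, rad: 0 up (sprung), 0.25 at its stop; about 4 N on the pad to start it moving and 8 N at the stop.
- treadle_pad (a point): Point on top of the hinged start treadle (dark plate 90 x 52 mm with ribbed rubber pad, hinge at its far end, on a fixed grey base), 65 mm from the hinge axis, where to press; about 52 mm above the bench when up; it goes down about 16 mm to the stop. +x points to the hinge.
- block_1_mid (a point): Plain white cold block 45 (x) x 65 (y) x 25 mm, 190 g; centre of the block. May be absent (None). All blocks are alike.
- block_2_mid (a point): Plain white cold block 45 (x) x 65 (y) x 25 mm, 190 g; centre of the block. May be absent (None). All blocks are alike.
- block_3_mid (a point): Plain white cold block 45 (x) x 65 (y) x 25 mm, 190 g; centre of the block. May be absent (None). All blocks are alike.
- mouse: Black computer mouse, 104 x 56 x 37 mm; leave it alone. Origin under its centre.
- amber_bottle: Small amber reagent bottle, 36 mm diameter, 75 mm tall; leave it alone. Origin under its centre.
- white_bottle: White buffer bottle, 44 mm diameter, 90 mm tall; leave it alone. Origin under its centre.
- pen: Pen, 135 mm long, lying; leave it alone. Origin under its centre.
- tape_roll: Roll of tape, 95 mm diameter, 25 mm high; leave it alone. Origin under its centre.
- usb_stick: Memory stick, 56 x 18 x 8 mm; leave it alone. Origin under its centre.
- slide_case: Slide case, 85 x 30 x 34 mm; leave it alone. Origin under its centre.

How it is judged:
By the outcome, as a careful person would: the job done as asked, in the order asked, and still so for the second after the job is handed in, with the robot touching nothing.
Of block_1, block_2, block_3 only 2 to 3 are there at a start; the rules pass over those that are not, and their reading is None.
At some moment in a run one of block_1, block_2, block_3, wedge may be knocked a few centimetres aside while the robot is not near it.
It also fails if it takes over 208 s, if anything falls off the work surface, if the arm or the gripper's body presses on something with over 40 N, if the wrist force passes 120 N, or if a joint passes its speed limit or range.

## Working session

There is one attempt and no reset: what is moved stays moved. The work goes in short steps, Python scripts to look and compute and a tool call to move; the robot and the scene stay as the last step left them, time stands still between calls to the robot, and variables do not carry over. Pictures are saved under pics/ and viewed, about 12 in all and at most 16, crops included, and the job is handed in when it is done.

Besides the shell and the picture viewer there is one more tool, called after "Request:" as name([rows], argument=value, ...), one row to a line, values as JSON. send_rows: Moves the arm, as the interface text tells. Scaled input: -1 to 1 covers 30 mm each way for a shift and 5 degrees each way for a turn. Its arguments: {"type":"object","properties":{"deltas":{"type":"array"},"force":{"type":"number"}},"required":["deltas"]}

```bash
ls; mkdir -p pics; python3 - <<'E'
from rig import r
import cv2
s=r.get_state(); print({k:(v if not hasattr(v,'round') else v) for k,v in s.items()})
a=r.capture("scene"); b=r.capture("side"); c=r.capture("wrist")
for n,i in zip(("scene","side","wrist"),(a,b,c)): cv2.imwrite(f"pics/{n}0.png",i)
for n in("scene","side","wrist"): print(n,r.get_calibration(n))
E
```

```text
pics
{'time': 0.0, 'joint_positions': array([-0.04148375,  0.41798773, -0.01031573,  1.61417523,  0.00469323,
        1.11066421, -0.05299424]), 'joint_velocities': array([ 0.00064205, -0.00079263,  0.00137403, -0.00047023,  0.00142041,
        0.00185677,  0.00196875]), 'joint_efforts': array([ 3.43503270e-04, -8.64444852e+01,  6.79280274e-01, -4.34903777e+01,
        1.92400004e-02,  7.37222959e-03,  1.31192037e-04]), 'tcp_pos': array([6.24870124e-01, 2.80878814e-06, 4.04051042e-01]), 'ee_rot': array([-0.49971936, -0.4996765 , -0.50028365,  0.50032013]), 'force': array([-0.28269258, -0.22871439,  0.38543632]), 'wrist_torque': array([ 0.04077517, -0.0038457 ,  0.00891993]), 'grip_width': 0.08527374873426653}
scene {'camera_matrix': array([[431.09950357,   0.        , 253.8106248 ],
       [  0.        , 431.09950357, 189.30710268],
       [  0.        ,   0.        ,   1.        ]]), 'distortion': array([-0.08312949,  0.        ,  0.        ,  0.        ,  0.        ]), 'extrinsics': array([[-0.27679279, -0.96090642, -0.00667796, -0.03137318],
       [-0.81776524,  0.23919851, -0.52
[... 584 characters left out ...]
.53039613,  0.93642752],
       [ 0.        ,  0.        ,  0.        ,  1.        ]])}
wrist {'camera_matrix': array([[287.79531903,   0.        , 253.37575937],
       [  0.        , 287.79531903, 186.66077754],
       [  0.        ,   0.        ,   1.        ]]), 'distortion': array([-0.042546,  0.      ,  0.      ,  0.      ,  0.      ]), 'T_tool_cam': array([[ 4.85584141e-05, -2.93070605e-01,  9.56090800e-01,
         3.15115453e-02],
       [ 9.99999910e-01, -3.89212603e-04, -1.70093868e-04,
         2.43375190e-03],
       [ 4.21972102e-04,  9.56090722e-01,  2.93070559e-01,
        -7.27253640e-02],
       [ 0.00000000e+00,  0.00000000e+00,  0.00000000e+00,
         1.00000000e+00]])}
```

View pics/scene0.png

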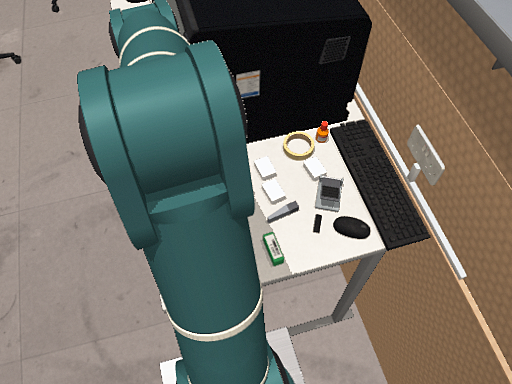

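View pics/side0.png

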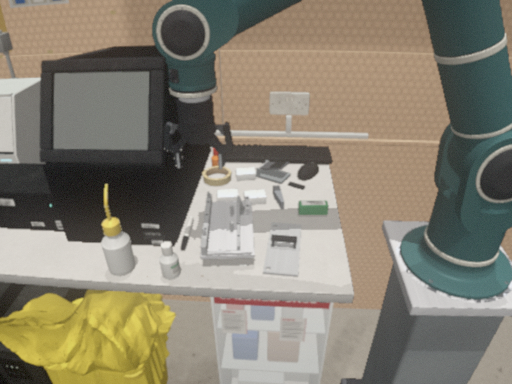

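View pics/wrist0.png

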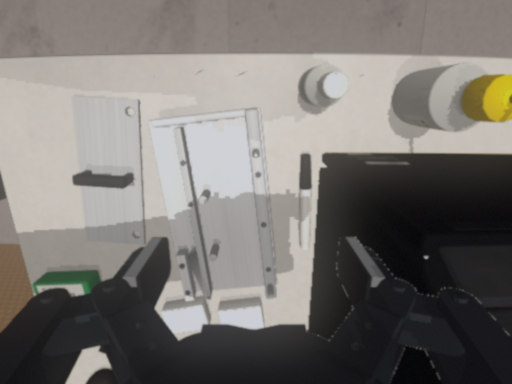

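```bash
cat > h.py <<'E'
from rig import r
import cv2, numpy as np
from scipy.spatial.transform import Rotation as R
def pose(s=None):
    s=s or r.get_state(); T=np.eye(4); q=s['ee_rot']
    T[:3,:3]=R.from_quat([q[1],q[2],q[3],q[0]]).as_matrix(); T[:3,3]=s['tcp_pos']; return T
def cam(n,T=None):
    c=r.get_calibration(n)
    E=np.linalg.inv(c['extrinsics']) if n!='wrist' else (pose() if T is None else T)@c['T_tool_cam']
    return c['camera_matrix'],c['distortion'],E
def ray(n,px,z,T=None):
    K,D,E=cam(n,T)
    u=cv2.undistortPoints(np.array(px,float).reshape(-1,1,2),K,D).reshape(-1,2)
    d=np.c_[u,np.ones(len(u))]@E[:3,:3].T; o=E[:3,3]
    return o+d*((z-o[2])/d[:,2])[:,None]
def proj(n,P,T=None):
    K,D,E=cam(n,T); W=np.linalg.inv(E)
    return cv2.projectPoints(np.array(P,float).reshape(-1,3),cv2.Rodrigues(W[:3,:3])[0],W[:3,3],K,D)[0].reshape(-1,2)
def shot(n,f):
    T=pose(); i=r.capture(n); cv2.imwrite(f'pics/{f}.png',i); np.save(f'pics/{f}.npy',T); return i,T
def yaw(T=None):  # world angle of tool y about z, deg
    T=pose() if T is None else T; return np.degrees(np.arctan2(T[1,1],T[0,1]))
E
python3 - <<'E'
from h import *
np.set_printoptions(precision=4,suppress=True)
T=np.load('x.npy') if 0 else pose()
print(T)
print('scene blocks',ray('scene',[(264,167),(273,190),(315,168)],.025))
print('scene treadle,wedge',ray('scene',[(329,193),(283,212)],.04))
print('side blocks',ray('side',[(228,194),(255,196),(245,173)],.025))
print('wrist fence top ends, deck corners',ray('wrist',[(253,109),(270,297)],.068),ray('wrist',[(152,123)],.048))
print('plate',ray('wrist',[(76,97),(138,98),(144,244),(86,240),(129,112),(136,234)],.006),ray('wrist',[(103,180)],.038))
E
```

```text
[[-0.0009  1.      0.0001  0.6249]
 [-0.0001  0.0001 -1.      0.    ]
 [-1.     -0.0009  0.0001  0.4042]
 [ 0.      0.      0.      1.    ]]
scene blocks [[ 0.6006 -0.2371  0.025 ]
 [ 0.5174 -0.2387  0.025 ]
 [ 0.5551 -0.3802  0.025 ]]
scene treadle,wedge [[ 0.4553 -0.3831  0.04  ]
 [ 0.434  -0.2407  0.04  ]]
side blocks [[ 0.6006 -0.2303  0.025 ]
 [ 0.518  -0.2237  0.025 ]
 [ 0.5606 -0.3621  0.025 ]]
wrist fence top ends, deck corners [[ 0.6266  0.0626  0.068 ]
 [ 0.6479 -0.1665  0.068 ]] [[0.5141 0.0473 0.048 ]]
plate [[ 0.4068  0.0767  0.006 ]
 [ 0.485   0.0744  0.006 ]
 [ 0.4702 -0.1256  0.006 ]
 [ 0.386  -0.1199  0.006 ]
 [ 0.4717  0.0578  0.006 ]
 [ 0.4606 -0.1098  0.006 ]] [[ 0.443  -0.0213  0.038 ]]
```

Request:
send_rows([
  [[-1,0,1],0,1],
  [[-1,0,1],0,1],
  [[-1,0,1],0,1],
  [[0,0,1],0,1],
  [[0,0,1],0,1],
  [[0,0,1],0,1],
  [[0,0,0],0,1],
  [[0,0,0],0,1],
  [[0,0,0],0,1],
])

```text
time: 1.05
tcp_pos: [0.6252, -0.179, 0.4945]
ee_rot: [0.5, 0.5, 0.501, -0.5]
force: [-1.0, 1.1, 0.0]
grip_width: 0.0857
```

```bash
python3 - <<'E'
from h import *
i,T=shot('wrist','w1'); print(T)
E
```

```text
[[-3.17929566e-04  9.99999254e-01  1.17928961e-03  6.25176621e-01]
 [ 5.17893352e-04  1.17945416e-03 -9.99999170e-01 -1.78976442e-01]
 [-9.99999815e-01 -3.17318556e-04 -5.18267949e-04  4.94474828e-01]
 [ 0.00000000e+00  0.00000000e+00  0.00000000e+00  1.00000000e+00]]
```

View pics/w1.png

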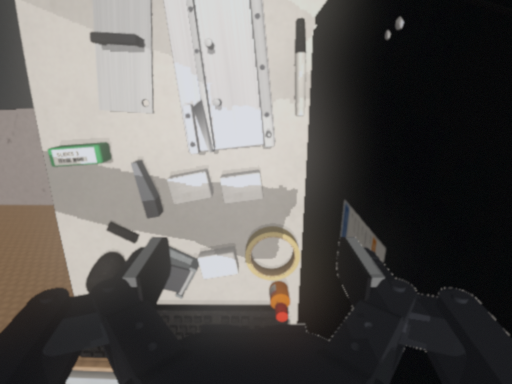

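```bash
python3 - <<'E'
from h import *
np.set_printoptions(precision=4,suppress=True)
i=cv2.imread('pics/w1.png'); T=np.load('pics/w1.npy')
for p in [(190,180),(240,180),(215,265),(160,175),(220,205),(240,125),(190,90),(300,100),(100,60)]: print(p,i[p[1],p[0]])
c=cv2.resize(i[0:300,80:330],None,fx=2,fy=2,interpolation=cv2.INTER_CUBIC); cv2.imwrite('pics/w1c.png',c)
m=((i.min(2)>200)*255).astype('uint8')
h=cv2.cvtColor(i,cv2.COLOR_BGR2HSV); m2=((h[...,1]<12)&(h[...,2]>185)).astype('uint8')*255
n,l,st,ce=cv2.connectedComponentsWithStats(m2)
for k in range(1,n):
    if st[k,4]>150: print(st[k],ce[k], cv2.minAreaRect(np.argwhere(l==k)[:,::-1].astype(np.float32)))
E
```

```text
(190, 180) [224 219 216]
(240, 180) [225 219 217]
(215, 265) [223 218 215]
(160, 175) [197 204 209]
(220, 205) [158 164 168]
(240, 125) [226 220 218]
(190, 90) [225 219 217]
(300, 100) [208 215 214]
(100, 60) [195 198 200]
[  95    0   57  114 4960] [124.4841  58.7917] ((122.7245101928711, 56.56687927246094), (114.19577026367188, 55.26106643676758), 88.61964416503906)
[ 163    0   50  155 3416] [185.7415  63.8009] ((188.35086059570312, 75.67237854003906), (157.19143676757812, 28.58026123046875), 81.46923065185547)
[ 195    0   92  150 9000] [236.018  72.971] ((242.75918579101562, 71.76130676269531), (155.48329162597656, 76.3214340209961), 81.95094299316406)
[291   0  30  17 267] [307.9663   5.6554] ((304.8597717285156, 7.262198448181152), (29.1539249420166, 15.791709899902344), 6.340191841125488)
[196 119  16  34 193] [202.2176 139.4249] ((200.8000030517578, 136.4000244140625), (36.04996109008789, 9.486832618713379), 71.56504821777344)
[ 52 148  44  16 408] [ 76.451  154.0196] ((73.60399627685547, 156.0597381591797), (14.966774940490723, 42.43912124633789), 86.18592071533203)
[167 172  41  18 430] [190.8628 179.8767] ((187.3581085205078, 181.8500518798828), (14.916717529296875, 39.6512336730957), 79.04593658447266)
[219 173  43  20 534] [241.3558 181.0094] ((240.36026000976562, 183.45196533203125), (17.908184051513672, 41.43332290649414), 82.40535736083984)
[198 254  41  26 802] [217.1085 266.2394] ((217.90460205078125, 265.63006591796875), (23.11269187927246, 37.78621292114258), 81.25383758544922)
[ 67 378  50   6 226] [ 89.969  381.1814] ((91.5, 380.5), (5.0, 49.0), 90.0)
```

View pics/w1c.png

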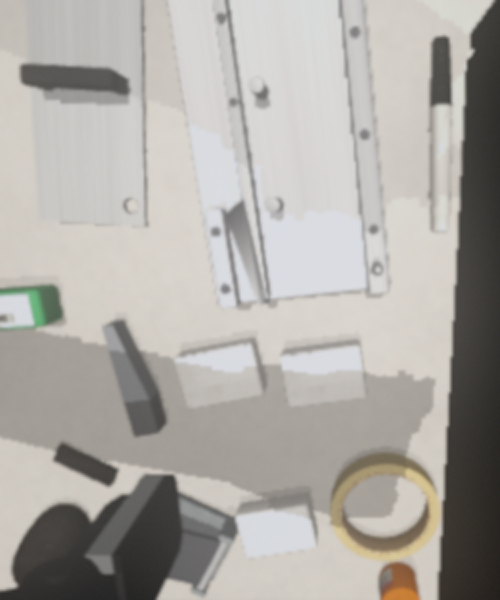

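```bash
python3 - <<'E'
from h import *
np.set_printoptions(precision=4,suppress=True)
i=cv2.imread('pics/wrist0.png')
c=cv2.resize(i[105:305,140:340],None,fx=3,fy=3,interpolation=cv2.INTER_CUBIC)
c=cv2.LUT(c,np.clip((np.arange(256)/255.)**2*255,0,255).astype('uint8'))
cv2.imwrite('pics/w0c.png',c)
T=np.load('pics/w1.npy')
for n,q in dict(B=[(170,178.5),(206.5,172.5),(211,195),(175,203.5)],A=[(222,177),(260,172.5),(262.5,199),(223.5,202.5)],C=[(198.5,256),(235,250),(238.5,272.5),(201.5,278.5)]).items():
    P=ray('wrist',q,.025,T)[:,:2]; e=P[1]-P[0]+P[2]-P[3]
    print(n,P.mean(0),'len',np.linalg.norm(e)/2,'wid',np.linalg.norm(P[0]-P[3]+P[1]-P[2])/2,'yaw',np.degrees(np.arctan2(e[1],e[0])))
E
```

```text
B [ 0.5272 -0.2418] len 0.06014400092266538 wid 0.04002755946731605 yaw 11.730331020005565
A [ 0.6093 -0.2424] len 0.06183824525440781 wid 0.04347887564138412 yaw 6.230594521681652
C [ 0.5665 -0.382 ] len 0.0657481696418781 wid 0.04514555108061249 yaw 10.76040560960452
```

View pics/w0c.png

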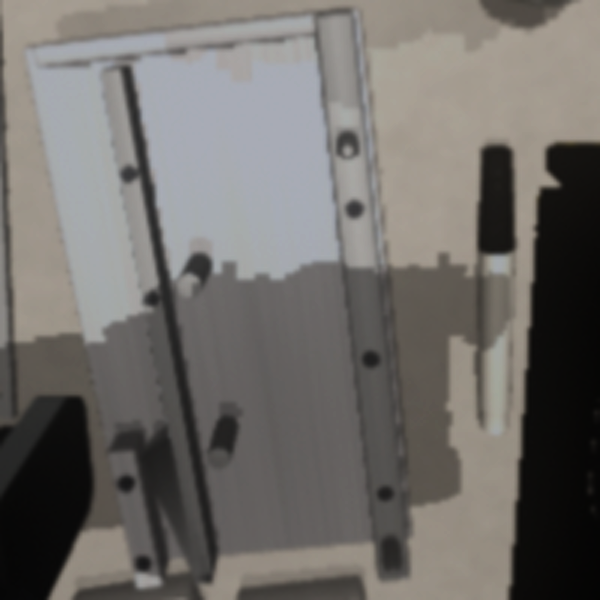

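```bash
python3 - <<'E'
from h import *
np.set_printoptions(precision=4,suppress=True)
T=np.array([[-.0009,1,.0001,.6249],[-.0001,.0001,-1,0],[-1,-.0009,.0001,.4042],[0,0,0,1]])
src=[((-.010,.037),.068,(203.3,200)),((-.010,-.037),.068,(213,257.7)),((.055,.085),.086,(256,155)),
((.048,.130),.068,(245.7,109.7)),((.062,.130),.068,(259.5,108)),((-.065,.130),.048,(150,121)),((.048,-.104),.068,(266,297)),((.062,-.104),.068,(276,297))]
A=np.array([s[0] for s in src]); B=np.vstack([ray('wrist',[s[2]],s[1],T)[0,:2] for s in src])
# rigid fit
a=A-A.mean(0); b=B-B.mean(0)
th=np.arctan2((a[:,0]*b[:,1]-a[:,1]*b[:,0]).sum(),(a*b).sum())
Rm=np.array([[np.cos(th),-np.sin(th)],[np.sin(th),np.cos(th)]]); t=B.mean(0)-Rm@A.mean(0)
print('yaw',np.degrees(th),'t',t); print((B-(A@Rm.T+t))*1000)
for n,p in dict(bay0=(.012,0),bayR=(.012,-.074),bayL=(.012,.074),slot=(-.0465,-.104),plate=(.024,0)).items(): print(n,Rm@p+t)
E
```

```text
yaw 5.7031426711593864 t [ 0.5849 -0.0714]
[[-0.6222 -0.8491]
 [-0.2202 -0.8816]
 [-1.5114 -0.4621]
 [-0.6016 -0.8374]
 [-0.3781 -0.5395]
 [ 4.8075 -2.0314]
 [-0.0939  3.509 ]
 [-1.38    2.0922]]
bay0 [ 0.5968 -0.0702]
bayR [ 0.6042 -0.1438]
bayL [0.5895 0.0034]
slot [ 0.5489 -0.1795]
plate [ 0.6088 -0.069 ]
```

Request:
send_rows([
  [[1,-1,0],-1,1],
  [[1,-1,0],-1,1],
  [[1,-1,0],-1,1],
  [[0,0,0],-1,1],
  [[0,0,0],-1,1],
  [[0,0,0],-1,1],
  [[0,0,0],-1,1],
  [[0,0,0],-1,1],
  [[0,0,0],-1,1],
  [[0,0,0],-1,1],
  [[0,0,0],-1,1],
  [[0,0,0],-1,1],
  [[0,0,0],-1,1],
  [[0,0,0],-1,1],
  [[0,0,0],-1,1],
  [[0,0,0],-1,1],
  [[0,0,0],0,1],
  [[0,0,0],0,1],
])

```text
time: 2.9
tcp_pos: [0.5357, -0.1873, 0.4047]
ee_rot: [0.704, 0.062, 0.704, -0.062]
force: [-0.1, -0.1, -0.1]
grip_width: 0.0856
```

```bash
python3 - <<'E'
from h import *
i,T=shot('wrist','w2'); print(T.round(4),yaw(T))
c=cv2.resize(i,None,fx=1.5,fy=1.5,interpolation=cv2.INTER_CUBIC);cv2.imwrite('pics/w2c.png',c)
E
```

```text
[[ 1.000e-04  1.755e-01  9.845e-01  5.357e-01]
 [ 0.000e+00  9.845e-01 -1.755e-01 -1.873e-01]
 [-1.000e+00  1.000e-04  1.000e-04  4.047e-01]
 [ 0.000e+00  0.000e+00  0.000e+00  1.000e+00]] 79.89144431809218
```

View pics/w2c.png

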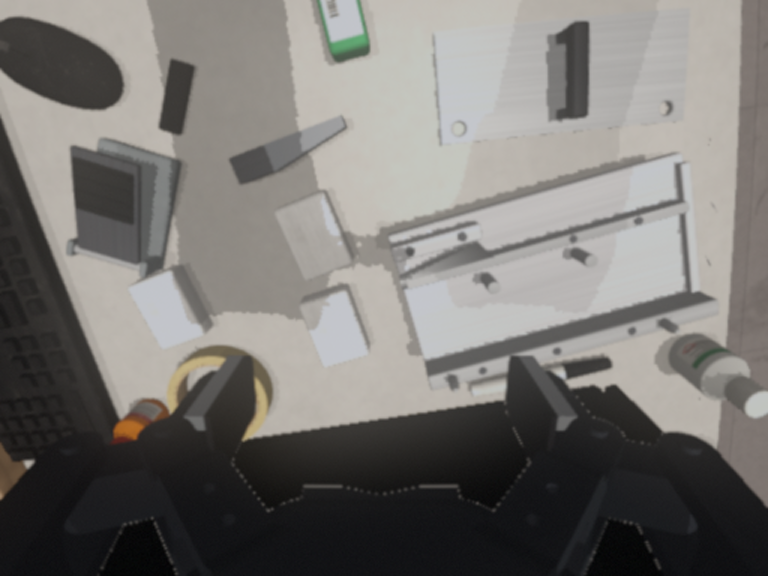

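```bash
python3 - <<'E'
from h import *
np.set_printoptions(precision=4,suppress=True)
T=np.load('pics/w2.npy'); f=lambda q,z:ray('wrist',np.array(q)/1.5,z,T)[:,:2]
for n,q in dict(A=[(303,303),(349,290),(369,350),(322,366)],B=[(276,208),(322,192),(353,262),(302,279)],C=[(130,292),(172,268),(208,325),(166,347)]).items():
    P=f(q,.025); e=P[3]-P[0]+P[2]-P[1]; w=P[0]-P[1]+P[3]-P[2]
    print(n,P.mean(0),'len',np.linalg.norm(e)/2,'wid',np.linalg.norm(w)/2,'yaw',np.degrees(np.arctan2(e[1],e[0])),np.degrees(np.arctan2(-w[0],-w[1]))*-1)
P=f([(230,159),(343,117),(241,183),(273,172)],.026); d=P[1]-P[0]; print('wedge',P,'len',np.linalg.norm(d),'dir deg from +y',np.degrees(np.arctan2(-d[0],d[1])), 'thick',np.linalg.norm(P[0]-P[2]))
d/=np.linalg.norm(d); n=np.array([d[1],-d[0]]); print(n,'tail pt',P[0]+d*.015+n*.011)
print('pillars',f([(493,285),(590,260)],.068),'pins',f([(674,327)],.086))
P=f([(459,128),(666,107)],.006);e=P[1]-P[0]; print('plate holes',P,np.linalg.norm(e),np.degrees(np.arctan2(-e[0],e[1])))
th=np.arctan2(-e[0],e[1]); c,s=np.cos(th),np.sin(th); print('grip',P.mean(0)-.031*np.array([c,s]), 'bar',f([(578,68)],.038))
E
```

```text
A [ 0.6059 -0.2408] len 0.060213717850946646 wid 0.04340831384400501 yaw 4.517460171202519 8.504686143123108
B [ 0.5229 -0.2422] len 0.06224498761959351 wid 0.042741023985796774 yaw 9.387027461008437 8.57505309282424
C [ 0.5629 -0.3805] len 0.0574049541774759 wid 0.045892093808201515 yaw 15.008902826881476 17.792653473972702
wedge [[ 0.4513 -0.293 ]
 [ 0.437  -0.1999]
 [ 0.4708 -0.2893]
 [ 0.4671 -0.2622]] len 0.09416728315082792 dir deg from +y 8.746093697952428 thick 0.019783822646960048
[0.9884 0.1521] tail pt [ 0.4599 -0.2765]
pillars [[ 0.5752 -0.1107]
 [ 0.5686 -0.0378]] pins [[0.6247 0.0147]]
plate holes [[ 0.46   -0.1107]
 [ 0.4715  0.0582]] 0.16929318623628148 -3.881299077769119
grip [ 0.4348 -0.0241] bar [[ 0.4338 -0.0264]]
```

```bash
cat >> h.py <<'E'
def plan(xyz,psi):
    """turn (units of 5deg, to be done first) then tool shifts (units of 30 mm) to bring TCP to xyz with tool y at world angle psi"""
    T=pose(); t=-((psi-yaw(T)+180)%360-180); a=np.radians(psi); d=np.array(xyz)-T[:3,3]
    y=np.array([np.cos(a),np.sin(a),0]); z=np.array([np.sin(a),-np.cos(a),0])
    print('turn %.2f | down %.2f  y %.2f  z %.2f'%(t/5,-d[2]/.03,d@y/.03,d@z/.03), 'tcp',T[:3,3].round(4),'yaw %.1f'%yaw(T))
t=np.array([.5834,-.0723]); SY=5.5
def sh(x,y): # shaker mm -> world m
    a=np.radians(SY); return t+np.array([np.cos(a)*x-np.sin(a)*y,np.sin(a)*x+np.cos(a)*y])/1000
E
python3 - <<'E'
from h import *
plan((.6116,-.2412,.26),96.5)
E
```

```text
turn -3.32 | down 4.83  y -2.07  z 2.31 tcp [ 0.5356 -0.1874  0.4048] yaw 79.9
```

Request:
send_rows([
  [[0,0,0],-0.83,0.5],
  [[0,0,0],-0.83,0.5],
  [[0,0,0],-0.83,0.5],
  [[0,0,0],-0.83,0.5],
  [[0.8,-0.69,0.77],0,0.5],
  [[0.8,-0.69,0.77],0,0.5],
  [[0.8,-0.69,0.77],0,0.5],
  [[0.8,0,0],0,0.5],
  [[0.8,0,0],0,0.5],
  [[0.83,0,0],0,0.5],
  [[0,0,0],0,0.5],
  [[0,0,0],0,0.5],
])

```text
time: 4.15
tcp_pos: [0.6117, -0.2414, 0.2603]
ee_rot: [0.706, -0.04, 0.706, 0.04]
force: [-0.7, 0.1, 0.8]
grip_width: 0.0636
```

```bash
python3 - <<'E'
from h import *
plan((.6116,-.2412,.178),96.5)
i,T=shot('wrist','w3'); cv2.imwrite('pics/w3c.png',cv2.resize(i,None,fx=1.5,fy=1.5))
E
```

```text
turn 0.01 | down 2.74  y 0.01  z -0.00 tcp [ 0.6117 -0.2414  0.2603] yaw 96.6
```

View pics/w3c.png

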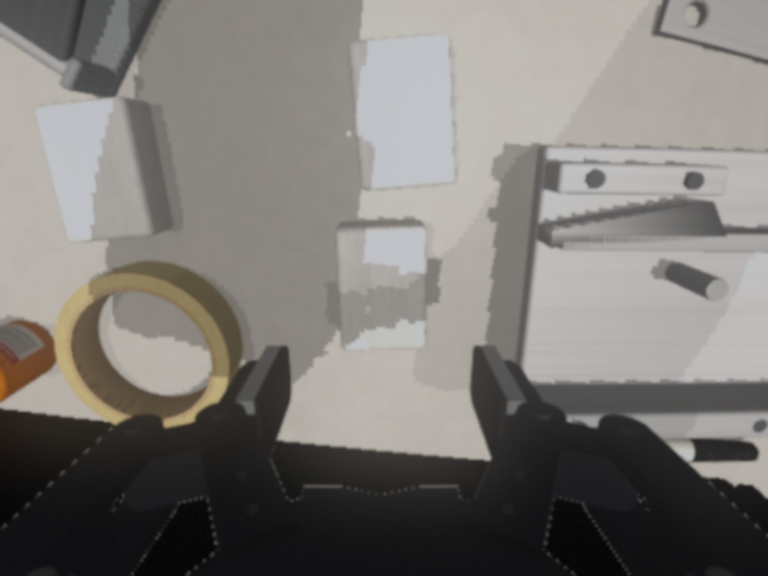

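```bash
cat >> h.py <<'E'
def rt(q,z,T,s=1.5): # wrist ray with the calibration offset of about 1.8 mm taken out
    return ray('wrist',np.array(q)/s,z,T)[:,:2]-(T[:3,1]*.0018-T[:3,2]*.0018)[:2]
E
python3 - <<'E'
from h import *
np.set_printoptions(precision=4,suppress=True)
T=np.load('pics/w3.npy')
for n,q in dict(A=[(338,228),(427,226),(427,348),(342,350)],B=[(357,42),(450,36),(455,184),(367,189)],C=[(37,110),(118,97),(153,234),(70,242)]).items():
    P=rt(q,.025,T); e=P[3]-P[0]+P[2]-P[1]; w=P[0]-P[1]+P[3]-P[2]
    print(n,P.mean(0),'len',np.linalg.norm(e)/2,'wid',np.linalg.norm(w)/2,'yaw',np.degrees(np.arctan2(e[1],e[0])))
print('pillar',rt([(716,288)],.068,T),sh(-10,-37)); print('slot',rt([(552,185)],.058,T),sh(-46.5,-104))
P=rt([(548,165),(727,167)],.058,T);d=P[1]-P[0];print('abut yaw',np.degrees(np.arctan2(-d[0],d[1])))
P=rt([(527,381),(760,381)],.04,T);d=P[1]-P[0];print('fence foot yaw',np.degrees(np.arctan2(-d[0],d[1])))
E
```

```text
A [ 0.6092 -0.2441] len 0.06388671924527377 wid 0.04328537118787804 yaw 7.555770729275246
B [ 0.5265 -0.243 ] len 0.06234302533981722 wid 0.04031094139775524 yaw 10.535168161583927
C [ 0.5672 -0.3854] len 0.06204350939382801 wid 0.04110543080508863 yaw 11.555924530726028
pillar [[ 0.5788 -0.1132]] [ 0.577  -0.1101]
slot [[ 0.5477 -0.1852]] [ 0.5471 -0.1803]
abut yaw 6.729020555646355
fence foot yaw 5.702559365933677
```

Request:
send_rows([
  [[0.9,0,0],0,0.5],
  [[0.9,0,0],0,0.5],
  [[0.93,0,0],0,0.5],
  [[0,0,0],0,0.5],
  [[0,0,0],0,-0.6],
  [[0,0,0],0,-0.6],
  [[0,0,0],0,-0.6],
  [[0,0,0],0,-0.6],
  [[0,0,0],0,-0.6],
  [[0,0,0],0,-0.6],
], force=40)

```text
time: 5.2
tcp_pos: [0.6123, -0.2418, 0.1803]
ee_rot: [0.707, -0.041, 0.705, 0.04]
force: [-2.0, 0.4, 10.0]
grip_width: 0.0441
```

```bash
sed -i 's/^t=.*/t=np.array([.5842,-.0730]); SY=5.6/' h.py; python3 - <<'E'
from h import *
print(sh(15.8,74)); plan((*sh(15.8,74),.30),95.6)
E
```

```text
[0.59270346 0.00218864]
turn 0.20 | down -3.99  y 8.16  z 0.14 tcp [ 0.6123 -0.2418  0.1803] yaw 96.6
```

Request:
send_rows([
  [[-0.7,0,0],0,-0.6],
  [[-0.9,0,0],0,-0.6],
  [[-0.9,0,0],0,-0.6],
  [[-0.9,0,0],0,-0.6],
  [[-0.6,0,0],0,-0.6],
  [[0,0,0],0,-0.6],
])

```text
time: 5.8
tcp_pos: [0.6122, -0.2418, 0.3019]
ee_rot: [0.708, -0.041, 0.704, 0.04]
force: [0.4, -0.4, -1.6]
grip_width: 0.0443
```

Request:
send_rows([
  [[0,0,0],0.2,-0.6],
  [[0,0.91,0.02],0,-0.6],
  [[0,0.91,0.02],0,-0.6],
  [[0,0.91,0.02],0,-0.6],
  [[0,0.91,0.02],0,-0.6],
  [[0,0.91,0.02],0,-0.6],
  [[0,0.91,0.02],0,-0.6],
  [[0,0.91,0.02],0,-0.6],
  [[0,0.91,0],0,-0.6],
  [[0.5,0.9,0],0,-0.6],
  [[0.5,0,0],0,-0.6],
  [[0,0,0],0,-0.6],
  [[0,0,0],0,-0.6],
])

```text
time: 7.1
tcp_pos: [0.5917, 0.0022, 0.2674]
ee_rot: [0.706, -0.034, 0.707, 0.034]
force: [0.2, -0.2, -1.9]
grip_width: 0.0439
```

```bash
python3 - <<'E'
from h import *
plan((*sh(15.8,74),.221),95.6)
i,T=shot('wrist','w4'); cv2.imwrite('pics/w4c.png',cv2.resize(i,None,fx=1.5,fy=1.5))
E
```

```text
turn -0.02 | down 1.55  y -0.00  z 0.03 tcp [0.5917 0.0022 0.2674] yaw 95.5
```

View pics/w4c.png

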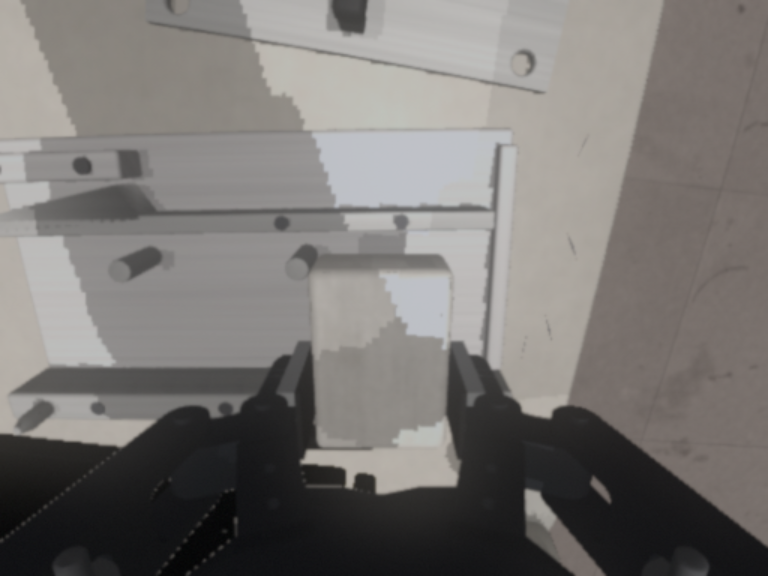

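```bash
python3 - <<'E'
from h import *
np.set_printoptions(precision=1,suppress=True)
T=np.load('pics/w4.npy'); a=np.radians(SY); Rm=np.array([[np.cos(a),-np.sin(a)],[np.sin(a),np.cos(a)]])
def S(q,z): return (rt(q,z,T)-t)@Rm*1000
print('block top corners',S([(312,271),(448,271),(448,446),(316,446)],.1121))
print('jaw back edge (exp x -23.75)',S([(250,236),(370,233),(480,232)],.058))
print('pillars (-10,+-37)',S([(302,268),(122,270)],.068)); print('lip inner y122?',S([(498,146),(512,146)],.048))
print('deck front edge',S([(200,135),(400,131)],.04)); print('fence front top x48',S([(20,395),(250,396)],.068))
E
```

```text
block top corners [[-21.   49.8]
 [-20.9  90.4]
 [ 41.3  93.3]
 [ 41.3  48.1]]
jaw back edge (exp x -23.75) [[-21.1  15.5]
 [-22.2  65.9]
 [-22.6 111.8]]
pillars (-10,+-37) [[ -9.8  38.5]
 [ -9.2 -35.9]]
lip inner y122? [[-57.2 119.5]
 [-57.2 125.4]]
deck front edge [[-62.3  -8.3]
 [-63.4  78.7]]
fence front top x48 [[ 50.4 -95.8]
 [ 49.3  11.9]]
```

Request:
send_rows([
  [[0.4,0,0.08],0,-0.6],
  [[0.4,0,0],0,-0.6],
  [[0.3,0,0],0,-0.6],
  [[0.2,0,0],0,-0.6],
  [[0.1,0,0],0,-0.6],
  [[0.1,0,0],0,-0.6],
  [[0,0,0],0,-0.6],
])

```text
time: 7.85
tcp_pos: [0.5941, 0.0034, 0.2227]
ee_rot: [0.706, -0.035, 0.706, 0.035]
force: [0.0, 0.7, -1.6]
grip_width: 0.0441
```

Request:
send_rows([
  [[0.07,0,0],0,-0.6],
  [[0.05,0,0],0,-0.6],
  [[0,0,0],0,-0.6],
])

```text
time: 8.15
tcp_pos: [0.5943, 0.0034, 0.2202]
ee_rot: [0.706, -0.035, 0.706, 0.034]
force: [-6.9, 0.1, 13.9]
grip_width: 0.0442
```

Request:
send_rows([
  [[0,0,0],0,0.25],
  [[0,0,0],0,0.25],
  [[0,0,0],0,0.25],
  [[-0.5,0,0],0,0.25],
  [[-0.9,0,0],0,0.25],
  [[-0.9,0,0],0,0.25],
  [[-0.9,0,0],0,0.25],
  [[0,0,0],0,0.5],
  [[0,0,0],0,0.5],
])

```text
time: 9.05
tcp_pos: [0.5942, 0.0033, 0.3164]
ee_rot: [0.707, -0.035, 0.706, 0.034]
force: [-0.7, -0.2, -0.7]
grip_width: 0.0643
```

```bash
python3 - <<'E'
from h import *
plan((.530,-.242,.31),99.8)
i,T=shot('wrist','w5')
j=r.capture('side'); cv2.imwrite('pics/s5.png',j)
c=np.hstack([cv2.resize(i,(410,308)),cv2.resize(j[120:290,180:350],(308,308))]);cv2.imwrite('pics/w5c.png',c)
E
```

```text
turn -0.84 | down 0.21  y -7.69  z -3.50 tcp [0.5942 0.0033 0.3164] yaw 95.6
```

View pics/w5c.png

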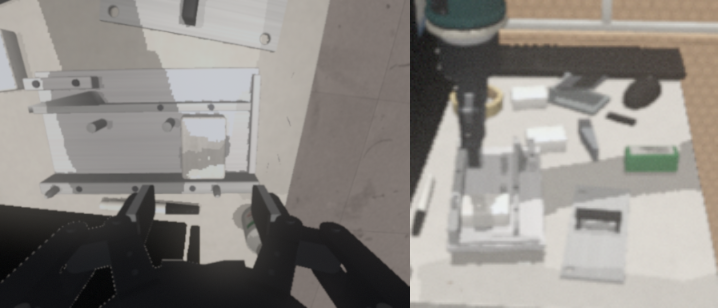

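Request:
send_rows([
  [[0,0,0],-0.84,0.5],
  [[0,-0.85,-0.39],0,0.5],
  [[0,-0.85,-0.39],0,0.5],
  [[0,-0.85,-0.39],0,0.5],
  [[0,-0.85,-0.39],0,0.5],
  [[0,-0.85,-0.39],0,0.5],
  [[0,-0.85,-0.39],0,0.5],
  [[0,-0.85,-0.39],0,0.5],
  [[0.7,-0.85,-0.39],0,0.5],
  [[0.9,-0.89,-0.38],0,0.5],
  [[0,0,0],0,0.5],
  [[0,0,0],0,0.5],
])

```text
time: 10.35
tcp_pos: [0.5295, -0.2421, 0.2661]
ee_rot: [0.704, -0.06, 0.705, 0.06]
force: [0.3, 0.3, 0.9]
grip_width: 0.064
```

```bash
python3 - <<'E'
from h import *
np.set_printoptions(precision=4,suppress=True)
plan((.530,-.242,.181),99.8)
i,T=shot('wrist','w6')
h=cv2.cvtColor(i,cv2.COLOR_BGR2GRAY)
h=cv2.resize(h,None,fx=1.5,fy=1.5)
cv2.imwrite('pics/w6c.png',cv2.resize(i,None,fx=1.5,fy=1.5)[100:480,150:600])
E
```

```text
turn -0.01 | down 2.84  y -0.00  z 0.02 tcp [ 0.5295 -0.2421  0.2661] yaw 99.7
```

View pics/w6c.png

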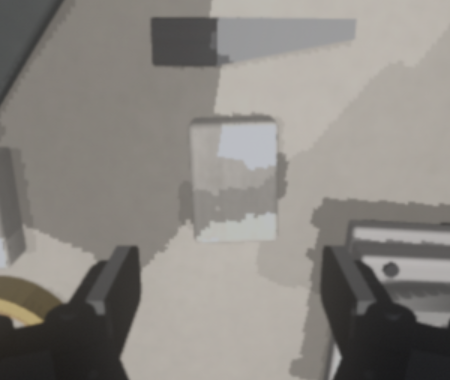

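```bash
python3 - <<'E'
from h import *
np.set_printoptions(precision=4,suppress=True)
T=np.load('pics/w6.npy'); o=np.array([150,100])
for n,TT,q in (('A',np.load('pics/w3.npy'),np.array([(338,228),(427,226),(427,348),(342,350)])),('B',T,np.array([(191,124),(277,122),(276,239),(193,242)])+o)):
    P=rt(q,.025,TT); print(n,P.mean(0),'rel TCP tool y,z mm',((P.mean(0)-TT[:2,3])@TT[:2,1:])*1000)
P=rt(np.array([(152,18),(355,19),(152,66),(217,66),(217,18)])+o,.026,T); d=P[1]-P[0]
print(P,np.linalg.norm(d),'dir',np.degrees(np.arctan2(-d[0],d[1]))); d/=np.linalg.norm(d); n=np.array([d[1],-d[0]])
print('tail',P[0]+d*.015+n*.011, 'thick',(P[2]-P[0])@n)
E
```

```text
A [ 0.6091 -0.2442] rel TCP tool y,z mm [-2.4796 -2.9532 -0.9456]
B [ 0.525  -0.2446] rel TCP tool y,z mm [-1.7285 -4.887  -1.7832]
[[ 0.4527 -0.2953]
 [ 0.4373 -0.2037]
 [ 0.4739 -0.2927]
 [ 0.4688 -0.2626]
 [ 0.4478 -0.266 ]] 0.0928820870990855 dir 9.546950358808136
tail [ 0.461  -0.2787] thick 0.02136228409370189
```

Request:
send_rows([
  [[0.9,0,0],0,0.5],
  [[0.9,0,0],0,0.5],
  [[0.9,0,0],0,0.5],
  [[0.1,0,0],0,0.5],
  [[0,0,0],0,-0.6],
  [[0,0,0],0,-0.6],
  [[0,0,0],0,-0.6],
  [[0,0,0],0,-0.6],
  [[0,0,0],0,-0.6],
  [[0,0,0],0,-0.6],
], force=40)

```text
time: 11.4
tcp_pos: [0.5304, -0.2419, 0.1846]
ee_rot: [0.705, -0.061, 0.704, 0.06]
force: [-1.6, 2.3, 9.1]
grip_width: 0.0442
```

```bash
python3 - <<'E'
from h import *
plan((*sh(16.5,0),.30),95.6)
E
```

```text
turn 0.84 | down -3.85  y 5.43  z 2.88 tcp [ 0.5304 -0.2419  0.1846] yaw 99.8
```

Request:
send_rows([
  [[-0.7,0,0],0,-0.6],
  [[-0.9,0,0],0,-0.6],
  [[-0.9,0,0],0,-0.6],
  [[-0.9,0,0],0,-0.6],
  [[-0.5,0,0],0,-0.6],
  [[0,0,0],0,-0.6],
])

```text
time: 12.0
tcp_pos: [0.5304, -0.2421, 0.3023]
ee_rot: [0.706, -0.061, 0.703, 0.06]
force: [0.3, 0.1, -2.0]
grip_width: 0.0441
```

Request:
send_rows([
  [[0,0,0],0.84,-0.6],
  [[0,0.9,0.48],0,-0.6],
  [[0,0.9,0.48],0,-0.6],
  [[0,0.9,0.48],0,-0.6],
  [[0,0.9,0.48],0,-0.6],
  [[0,0.9,0.48],0,-0.6],
  [[0.3,0.93,0.48],0,-0.6],
  [[0.7,0,0],0,-0.6],
  [[0.4,0,0],0,-0.6],
  [[0,0,0],0,-0.6],
  [[0,0,0],0,-0.6],
])

```text
time: 13.1
tcp_pos: [0.5999, -0.0722, 0.258]
ee_rot: [0.706, -0.034, 0.707, 0.034]
force: [-0.3, -0.5, -1.3]
grip_width: 0.0437
```

```bash
python3 - <<'E'
from h import *
plan((*sh(16.5,0),.221),95.6)
i,T=shot('wrist','w7'); cv2.imwrite('pics/w7c.png',cv2.resize(i,None,fx=1.5,fy=1.5)[150:500,150:700])
E
```

```text
turn -0.01 | down 1.23  y 0.02  z 0.03 tcp [ 0.5999 -0.0722  0.258 ] yaw 95.5
```

View pics/w7c.png

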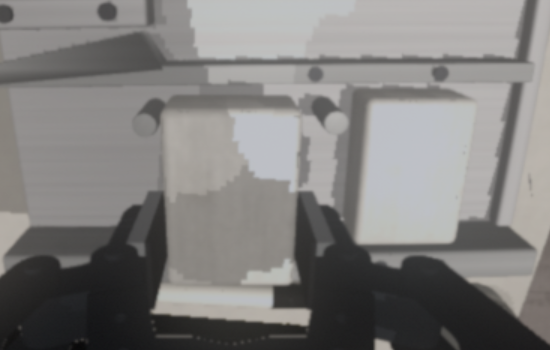

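```bash
python3 - <<'E'
from h import *
np.set_printoptions(precision=1,suppress=True)
a=np.radians(SY); Rm=np.array([[np.cos(a),-np.sin(a)],[np.sin(a),np.cos(a)]])
o=np.array([150,150])
for n,q in (('w4',[(312,271),(448,271),(448,446),(316,446)]),('w7',np.array([(164,108),(302,108),(297,286),(163,286)])+o)):
  T=np.load(f'pics/{n}.npy')
  for dz in (.155,.153,.158,.163):
    P=rt(q,T[2,3]-dz,T); S=(P-T[:2,3])@Rm*1000; print(n,dz,S.mean(0),'x',S[:2,0].mean(),S[2:,0].mean(),'wid',S[1,1]-S[0,1],S[2,1]-S[3,1])
T=np.load('pics/w7.npy'); S=lambda q,z:(rt(np.array(q)+o,z,T)-t)@Rm*1000
print('A in bay top',S([(357,99),(470,97),(457,243),(358,244)],.065)); print('pillars',S([(145,123),(336,122)],.068)); print('jaw back',S([(180,84),(480,82)],.058)); print('fence front top',S([(10,262),(350,262),(530,252)],.068))
E
```

```text
w4 0.155 [-4.8 -3.7] x -35.802740549902325 26.2878839709742 wid 40.48311539906332 45.10643839381743
w4 0.153 [-5.8 -3.7] x -36.365589599777365 24.720255566011794 wid 39.82799880301562 44.37650503545052
w4 0.158 [-3.2 -3.7] x -34.95846697508963 28.63932657841775 wid 41.465790293134916 46.2013384313678
w4 0.163 [-0.5 -3.7] x -33.5513443504019 32.5583975908236 wid 43.10358178325419 48.0261718272851
w7 0.155 [-8.7 -3.6] x -39.714969942323755 22.308075749832227 wid 40.70566540727966 45.39110877387782
w7 0.153 [-9.7 -3.6] x -40.21439774880979 20.804676505657696 wid 40.04675991553939 44.656359678192004
w7 0.158 [-7.2 -3.6] x -38.96582823259487 24.563174616094187 wid 41.694023644890066 46.49323241740653
w7 0.163 [-4.7 -3.6] x -37.71725871637992 28.32167272653067 wid 43.341287374240736 48.33010515662106
A in bay top [[-18.1  44.1]
 [-18.9  88.2]
 [ 45.5  93.2]
 [ 45.5  50. ]]
pillars [[ -9.4 -37.3]
 [ -9.7  35.8]]
jaw back [[-22.6 -24.5]
 [-23.5  95.4]]
fence front top [[ 52.8 -99.7]
 [ 52.4  46.4]
 [ 48.6 124.7]]
```

Request:
send_rows([
  [[0.3,0,0.11],0,-0.6],
  [[0.3,0,0],0,-0.6],
  [[0.2,0,0],0,-0.6],
  [[0.2,0,0],0,-0.6],
  [[0.05,0,0],0,-0.6],
  [[0,0,0],0,-0.6],
])

```text
time: 13.75
tcp_pos: [0.6033, -0.071, 0.2265]
ee_rot: [0.706, -0.035, 0.706, 0.035]
force: [0.5, -0.5, -1.8]
grip_width: 0.0439
```

Request:
send_rows([
  [[0.08,0,0],0,-0.6],
  [[0.08,0,0],0,-0.6],
  [[0,0,0],0,-0.6],
])

```text
time: 14.05
tcp_pos: [0.6036, -0.0709, 0.2245]
ee_rot: [0.707, -0.035, 0.706, 0.034]
force: [-17.6, 0.6, 42.0]
grip_width: 0.044
```

Request:
send_rows([
  [[-0.05,0,0],0,-0.6],
  [[0,0,0],0,0.2],
  [[0,0,0],0,0.2],
  [[0,0,0],0,0.2],
  [[-0.5,0,0],0,0.2],
  [[-0.9,0,0],0,0.2],
  [[-0.9,0,0],0,0.2],
  [[-0.9,0,0],0,0.5],
  [[0,0,0],0,0.5],
  [[0,0,0],0,0.5],
])

```text
time: 15.05
tcp_pos: [0.6034, -0.071, 0.3206]
ee_rot: [0.707, -0.035, 0.706, 0.034]
force: [-0.1, -0.2, -1.0]
grip_width: 0.0642
```

```bash
python3 - <<'E'
from h import *
plan((.570,-.382,.28),102.5)
i,T=shot('wrist','w8')
j=r.capture('side'); cv2.imwrite('pics/s8.png',j)
c=np.vstack([cv2.resize(i,None,fx=1.5,fy=1.5)[150:420,50:700],cv2.resize(j[120:290,150:350],None,fx=1.9,fy=1.9)[:,:650] if 0 else np.pad(cv2.resize(j[120:290,150:350],None,fx=1.9,fy=1.9),((0,0),(0,270),(0,0)))]);cv2.imwrite('pics/w8c.png',c)
E
```

```text
turn -1.38 | down 1.35  y -9.88  z -3.33 tcp [ 0.6034 -0.071   0.3206] yaw 95.6
```

View pics/w8c.png

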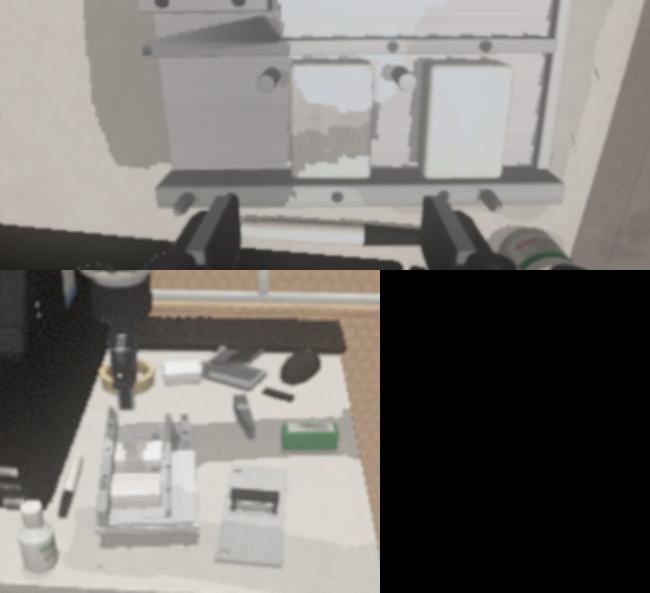

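```bash
cat >> h.py <<'E'
def block(i,T,xy,thr=2,z=.025):
    """block top nearest to world xy: bluish-white mask, rotated rect, rays onto the top plane"""
    I=cv2.GaussianBlur(i,(3,3),0).astype(int); m=((I[...,0]-I[...,2]>thr)&(I[...,1]>90)).astype('uint8')
    m=cv2.morphologyEx(m,cv2.MORPH_OPEN,np.ones((3,3)))
    p=proj('wrist',[(*xy,z)],T)[0]; n,l,st,ce=cv2.connectedComponentsWithStats(m)
    k=1+np.argmin(np.where(st[1:,4]>300,np.linalg.norm(ce[1:]-p,axis=1),1e9))
    box=cv2.boxPoints(cv2.minAreaRect(np.argwhere(l==k)[:,::-1].astype(np.float32)))
    P=rt(box,z,T,1); e=[P[1]-P[0],P[2]-P[1]]; L=[np.linalg.norm(v) for v in e]; v=e[int(np.argmax(L))]
    print('px',ce[k].round(1),'area',st[k,4],'c',P.mean(0).round(4),'sizes',np.round(L,4),'yaw %.1f'%((np.degrees(np.arctan2(v[1],v[0]))+90)%180-90)); return P.mean(0)
E
python3 - <<'E'
from h import *
for f,xy in (('w3',(.609,-.243)),('w6',(.525,-.243)),('w1',(.566,-.382)),('w2',(.565,-.382)),('w3',(.566,-.383))):
    i=cv2.imread(f'pics/{f}.png'); T=np.load(f'pics/{f}.npy')
    for th in (-4,-1,2): print(f,th,end=' '); block(i,T,xy,th)
i=cv2.imread('pics/w3.png'); print([i[int(y/1.5),int(x/1.5)] for x,y in ((380,290),(400,245),(380,345),(340,290),(300,250),(340,380),(60,150),(120,200),(160,170))])
E
```

```text
w3 -4 px [263.9 166. ] area 1100 c [ 0.5889 -0.2414] sizes [0.0293 0.0231] yaw -83.4
w3 -1 px [263.9 165.7] area 1008 c [ 0.5889 -0.2418] sizes [0.0286 0.0216] yaw -83.4
w3 2 px [263.9 165.9] area 969 c [ 0.5889 -0.2414] sizes [0.0279 0.0216] yaw -83.4
w6 -4 px [268.9 217. ] area 364 c [ 0.5453 -0.2322] sizes [0.0234 0.0136] yaw -80.3
w6 -1 px [265.9 162.8] area 955 c [ 0.5051 -0.242 ] sizes [0.0279 0.0221] yaw -80.3
w6 2 px [265.7 163. ] area 890 c [ 0.5051 -0.2416] sizes [0.0272 0.0206] yaw -80.3
w1 -4 px [197.3 268.2] area 1622 c [ 0.5298 -0.4062] sizes [0.0963 0.1194] yaw -5.1
w1 -1 px [216.7 266. ] area 704 c [ 0.557  -0.3864] sizes [0.0656 0.0419] yaw 10.0
w1 2 px [216.7 265.9] area 656 c [ 0.5574 -0.386 ] sizes [0.0631 0.0403] yaw 10.1
w2 -4 px [109.3 206.7] area 1372 c [ 0.5656 -0.3875] sizes [0.0434 0.0655] yaw 9.7
w2 -1 px [109.2 206.9] area 1291 c [ 0.5655 -0.3873] sizes [0.0418 0.0648] yaw 11.0
w2 2 px [109.1 206.8] area 1220 c [ 0.5655 -0.3875] sizes [0.0405 0.0634] yaw 10.2
w3 -4 px [ 49.8 105. ] area 3046 c [ 0.5669 -0.3906] sizes [0.0378 0.0616] yaw 6.9
w3 -1 px [ 49.7 104.8] area 2914 c [ 0.5674 -0.3919] sizes [0.0371 0.061 ] yaw 4.3
w3 2 px [ 49.6 105. ] area 2763 c [ 0.5676 -0.3922] sizes [0.0359 0.0604] yaw 3.6
[array([139, 144, 148], dtype=uint8), array([200, 194, 192], dtype=uint8), array([186, 192, 191], dtype=uint8), array([138, 142, 147], dtype=uint8), array([128, 135, 139], dtype=uint8), array([173, 180, 186], dtype=uint8), array([197, 192, 190], dtype=uint8), array([157, 163, 167], dtype=uint8), array([93, 95, 99], dtype=uint8)]
```

Request:
send_rows([
  [[0,0,0],-0.69,0.5],
  [[0,0,0],-0.69,0.5],
  [[0,-0.9,-0.3],0,0.5],
  [[0,-0.9,-0.3],0,0.5],
  [[0,-0.9,-0.3],0,0.5],
  [[0,-0.9,-0.3],0,0.5],
  [[0,-0.9,-0.3],0,0.5],
  [[0,-0.9,-0.3],0,0.5],
  [[0,-0.9,-0.3],0,0.5],
  [[0,-0.9,-0.3],0,0.5],
  [[0.4,-0.9,-0.3],0,0.5],
  [[0.5,-0.9,-0.3],0,0.5],
  [[0.5,-0.88,-0.33],0,0.5],
  [[0,0,0],0,0.5],
  [[0,0,0],0,0.5],
])

```text
time: 16.65
tcp_pos: [0.5695, -0.3822, 0.2761]
ee_rot: [0.702, -0.076, 0.704, 0.077]
force: [0.0, 0.5, 0.4]
grip_width: 0.0641
```

```bash
python3 - <<'E'
from h import *
plan((.570,-.382,.18),102.5)
i,T=shot('wrist','w9')
for th in (-4,-1,2): block(i,T,(.565,-.383),th)
E
```

```text
turn -0.01 | down 3.20  y 0.00  z 0.02 tcp [ 0.5695 -0.3822  0.2761] yaw 102.4
px [265.  211.2] area 383 c [ 0.586  -0.3749] sizes [0.0252 0.0159] yaw -77.6
px [268.8 160.4] area 540 c [ 0.5434 -0.3811] sizes [0.0215 0.0182] yaw -77.6
px [268.9 160.3] area 504 c [ 0.5438 -0.381 ] sizes [0.0215 0.0174] yaw -77.6
```

```bash
python3 - <<'E'
from h import *
for f in ('w3','w6','w9'):
    i=cv2.imread(f'pics/{f}.png'); T=np.load(f'pics/{f}.npy')
    I=cv2.GaussianBlur(i,(3,3),0).astype(int)[130:245,210:310]; 
    # lateral and lengthwise edge profile
    m=((I[...,0]-I[...,2]>-3)&(I[...,1]>90)).astype('uint8')
    n,l,st,ce=cv2.connectedComponentsWithStats(m); print(f,T[2,3].round(4),[(s[:5]+[210,130,0,0,0]).tolist() for s in st[1:] if s[4]>60])
    g=I.mean(2); print('  col 265 rows145-240',g[15:110:2,55].astype(int).tolist()); print('  row 195',g[65,::3].astype(int).tolist())
E
```

```text
w3 0.2603 [[242, 153, 42, 31, 1070], [262, 213, 8, 16, 61], [270, 214, 12, 15, 125], [231, 225, 16, 8, 86]]
  col 265 rows145-240 [170, 127, 123, 157, 188, 195, 195, 195, 195, 195, 195, 195, 195, 195, 194, 193, 182, 177, 176, 170, 164, 164, 163, 158, 144, 142, 141, 141, 141, 142, 142, 141, 143, 145, 152, 177, 189, 191, 191, 191, 191, 190, 189, 181, 178, 182, 182, 182]
  row 195 [133, 135, 134, 120, 119, 123, 148, 148, 142, 142, 153, 158, 140, 143, 143, 143, 145, 141, 142, 141, 143, 145, 145, 146, 140, 122, 123, 125, 160, 169, 168, 167, 167, 168]
w6 0.2661 [[245, 150, 40, 30, 999], [261, 209, 9, 15, 73], [272, 208, 11, 17, 137]]
  col 265 rows145-240 [115, 129, 171, 188, 190, 190, 190, 190, 190, 190, 190, 190, 190, 190, 190, 190, 185, 172, 161, 160, 160, 160, 158, 149, 141, 138, 138, 139, 138, 139, 139, 144, 172, 185, 186, 187, 187, 187, 187, 187, 185, 178, 179, 180, 181, 181, 180, 179]
  row 195 [132, 132, 133, 122, 118, 117, 125, 140, 138, 140, 146, 159, 143, 139, 140, 139, 141, 140, 139, 137, 139, 140, 142, 140, 137, 120, 122, 159, 166, 166, 166, 166, 165, 164]
w9 0.2761 [[244, 130, 28, 16, 193], [252, 149, 31, 25, 582], [247, 203, 32, 19, 281]]
  col 265 rows145-240 [131, 166, 207, 216, 217, 217, 217, 217, 217, 217, 217, 217, 217, 215, 198, 188, 187, 186, 185, 184, 183, 183, 177, 165, 163, 164, 164, 163, 165, 187, 212, 214, 214, 213, 213, 213, 213, 212, 211, 203, 200, 204, 205, 189, 131, 113, 112, 112]
  row 195 [157, 158, 158, 158, 153, 144, 173, 165, 163, 164, 163, 167, 172, 165, 166, 165, 164, 163, 163, 164, 166, 167, 165, 159, 188, 195, 195, 197, 197, 196, 196, 196, 196, 197]
```

```bash
python3 - <<'E'
from h import *
for f,a,b,l,rr in (('w3',152,232,227,284),('w6',149,227.5,228,284),('w9',148,223.5,227.5,281)):
    T=np.load(f'pics/{f}.npy'); P=rt([((l+rr)/2,a),((l+rr)/2,b)],.025,T,1); S=(P-T[:2,3])@T[:2,1:3]*1000; print(f,S.round(1).tolist(),S.mean(0),P.mean(0))
    q=((l+rr)/2,(a+b)/2)
E
```

```text
w3 [[-2.8, -34.5], [-2.7, 28.3]] [-2.70549195 -3.11680856] [ 0.60895019 -0.24444136]
w6 [[-2.0, -36.1], [-1.9, 26.8]] [-1.93968445 -4.66332019] [ 0.52527347 -0.2447751 ]
w9 [[-3.2, -35.1], [-3.2, 27.9]] [-3.19562889 -3.5958892 ] [ 0.56668891 -0.38613237]
```

Request:
send_rows([
  [[0.9,0,0],0,0.5],
  [[0.9,0,0],0,0.5],
  [[0.9,0,0],0,0.5],
  [[0.43,0,0],0,0.5],
  [[0,0,0],0,0.5],
  [[0,0,0],0,-0.6],
  [[0,0,0],0,-0.6],
  [[0,0,0],0,-0.6],
  [[0,0,0],0,-0.6],
  [[0,0,0],0,-0.6],
  [[0,0,0],0,-0.6],
], force=40)

```text
time: 17.8
tcp_pos: [0.5706, -0.3821, 0.1854]
ee_rot: [0.704, -0.078, 0.702, 0.077]
force: [-1.2, 2.2, 9.1]
grip_width: 0.0439
```

Request:
send_rows([
  [[-0.7,0,0],0,-0.6],
  [[-0.9,0,0],0,-0.6],
  [[-0.9,0,0],0,-0.6],
  [[-0.9,0,0],0,-0.6],
  [[-0.7,0,0],0,-0.6],
  [[0,0,0],0,-0.6],
])

```text
time: 18.4
tcp_pos: [0.5706, -0.3823, 0.3108]
ee_rot: [0.704, -0.078, 0.701, 0.076]
force: [-0.5, 0.5, -2.1]
grip_width: 0.0442
```

```bash
python3 - <<'E'
from h import *
plan((*sh(16.7,-74),.26),95.6)
E
```

```text
turn 1.38 | down 1.69  y 7.75  z 2.01 tcp [ 0.5706 -0.3823  0.3108] yaw 102.5
```

Request:
send_rows([
  [[0,0,0],0.69,-0.6],
  [[0,0,0],0.69,-0.6],
  [[0,0.86,0.22],0,-0.6],
  [[0,0.86,0.22],0,-0.6],
  [[0,0.86,0.22],0,-0.6],
  [[0,0.86,0.22],0,-0.6],
  [[0,0.86,0.22],0,-0.6],
  [[0,0.86,0.22],0,-0.6],
  [[0,0.86,0.22],0,-0.6],
  [[0.3,0.86,0.22],0,-0.6],
  [[0.6,0.87,0.25],0,-0.6],
  [[0.7,0,0],0,-0.6],
  [[0,0,0],0,-0.6],
  [[0,0,0],0,-0.6],
])

```text
time: 19.8
tcp_pos: [0.6071, -0.1453, 0.2587]
ee_rot: [0.706, -0.034, 0.707, 0.034]
force: [0.4, -0.5, -1.1]
grip_width: 0.0439
```

```bash
python3 - <<'E'
from h import *
plan((*sh(16.7,-74),.225),95.6)
i,T=shot('wrist','w10')
for f in ('w4','w7','w10'):
    i=cv2.imread(f'pics/{f}.png'); g=i.mean(2); print(f,np.load(f'pics/{f}.npy')[2,3]); print(' col253 rows150-310:',[int(g[y,245:262].mean()) for y in range(150,310,2)])
    for y in (190,250): print(' row',y,[int(g[y-2:y+3,x].mean()) for x in range(190,320,3)])
E
```

```text
turn -0.01 | down 1.12  y 0.01  z 0.03 tcp [ 0.6071 -0.1453  0.2587] yaw 95.6
w4 0.26737638226079385
 col253 rows150-310: [181, 176, 150, 140, 132, 132, 133, 131, 132, 127, 109, 111, 116, 120, 124, 146, 165, 174, 170, 171, 172, 172, 169, 166, 166, 166, 164, 163, 163, 163, 164, 165, 162, 159, 154, 152, 152, 151, 146, 144, 142, 142, 141, 140, 140, 140, 140, 139, 139, 139, 138, 139, 139, 138, 138, 137, 137, 137, 138, 137, 137, 137, 138, 138, 138, 137, 137, 137, 136, 136, 136, 137, 138, 135, 139, 166, 173, 174, 175, 175]
 row 190 [139, 140, 139, 140, 140, 134, 156, 168, 169, 166, 166, 167, 164, 163, 163, 164, 165, 164, 165, 165, 162, 162, 172, 192, 192, 192, 192, 192, 193, 193, 193, 193, 193, 193, 193, 193, 191, 163, 184, 185, 185, 185, 185, 185]
 row 250 [76, 78, 79, 71, 46, 47, 69, 133, 139, 136, 136, 136, 137, 136, 136, 136, 134, 135, 138, 139, 138, 137, 139, 140, 137, 137, 137, 135, 137, 138, 139, 140, 140, 139, 140, 137, 102, 58, 58, 71, 85, 86, 85, 69]
w7 0.2580312246258606
 col253 rows150-310: [170, 169, 151, 124, 127, 126, 123, 107, 110, 115, 119, 135, 160, 173, 172, 172, 172, 17
[... 945 characters left out ...]
5, 165, 164, 163, 159, 156, 154, 152, 152, 148, 145, 141, 140, 140, 140, 140, 140, 139, 139, 139, 139, 139, 138, 137, 137, 138, 138, 138, 138, 138, 138, 138, 138, 138, 137, 136, 136, 136, 136, 136, 141, 144, 146, 157, 161, 166, 171, 172, 172, 165, 86, 43]
 row 190 [130, 131, 131, 131, 131, 132, 131, 149, 168, 170, 169, 167, 165, 162, 162, 162, 163, 165, 165, 166, 165, 163, 164, 164, 181, 192, 192, 192, 192, 192, 192, 192, 192, 192, 192, 192, 191, 165, 160, 175, 175, 175, 172, 168]
 row 250 [78, 80, 80, 75, 48, 48, 48, 113, 136, 137, 135, 137, 138, 138, 136, 136, 135, 136, 138, 138, 138, 139, 139, 138, 137, 136, 138, 136, 137, 137, 139, 140, 139, 139, 136, 125, 56, 55, 55, 71, 84, 84, 83, 64]
```

Request:
send_rows([
  [[0.3,0,0.06],0,-0.6],
  [[0.3,0,0],0,-0.6],
  [[0.2,0,0],0,-0.6],
  [[0.2,0,0],0,-0.6],
  [[0.05,0,0],0,-0.6],
  [[0,0,0],0,-0.6],
])

```text
time: 20.45
tcp_pos: [0.609, -0.1446, 0.2268]
ee_rot: [0.706, -0.035, 0.706, 0.035]
force: [-0.3, 0.6, -1.0]
grip_width: 0.0433
```

Request:
send_rows([
  [[0.05,0,0],0,-0.6],
  [[0,0,0],0,-0.6],
])

```text
time: 20.65
tcp_pos: [0.6091, -0.1446, 0.2256]
ee_rot: [0.706, -0.035, 0.706, 0.035]
force: [-0.7, -0.0, -1.3]
grip_width: 0.0439
```

Request:
send_rows([
  [[0.04,0,0],0,-0.6],
  [[0,0,0],0,-0.6],
])

```text
time: 20.85
tcp_pos: [0.6092, -0.1445, 0.2254]
ee_rot: [0.706, -0.035, 0.706, 0.034]
force: [-6.6, 1.1, 12.8]
grip_width: 0.0438
```

Request:
send_rows([
  [[0,0,0],0,0.2],
  [[0,0,0],0,0.2],
  [[0,0,0],0,0.2],
  [[-0.5,0,0],0,0.2],
  [[-0.9,0,0],0,0.2],
  [[-0.9,0,0],0,0.2],
  [[-0.9,0,0],0,0.2],
  [[0,0,0],0,0.2],
  [[0,0,0],0,0.2],
])

```text
time: 21.75
tcp_pos: [0.6091, -0.1446, 0.3216]
ee_rot: [0.707, -0.035, 0.706, 0.034]
force: [0.7, -0.2, 0.3]
grip_width: 0.0511
```

```bash
python3 - <<'E'
from h import *
np.set_printoptions(precision=1,suppress=True)
plan((.461,-.278,.27),9.5)
i,T=shot('wrist','w11'); cv2.imwrite('pics/w11c.png',cv2.resize(i,None,fx=1.5,fy=1.5)[:,:])
E
```

```text
turn 17.22 | down 1.72  y -5.60  z 3.57 tcp [ 0.6 -0.1  0.3] yaw 95.6
```

View pics/w11c.png

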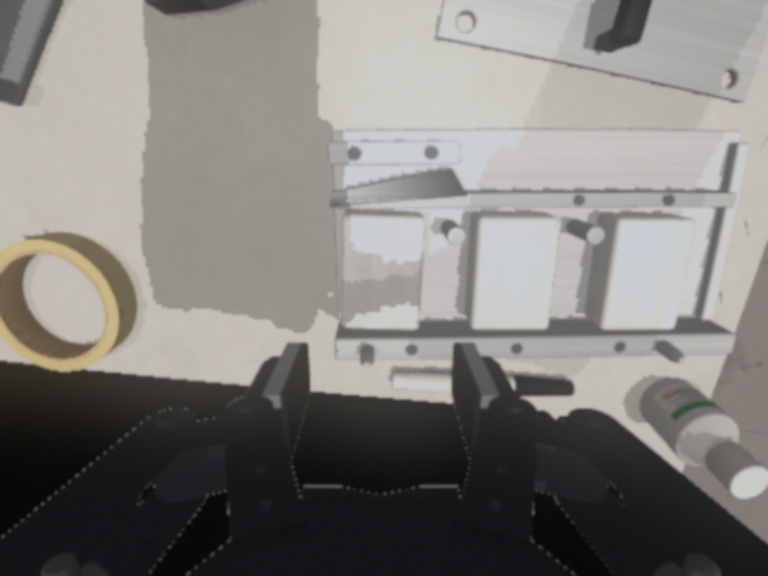

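```bash
python3 - <<'E'
from h import *
np.set_printoptions(precision=1,suppress=True)
T=np.load('pics/w11.npy'); a=np.radians(SY); Rm=np.array([[np.cos(a),-np.sin(a)],[np.sin(a),np.cos(a)]])
S=lambda q,z:(rt(np.array(q),z,T)-t)@Rm*1000
print('wedge px',proj('wrist',[(.461,-.278,.026)],T)*1.5)
print('pillars',S([(456,237),(595,235)],.068),'abut back edge',S([(333,164),(460,164)],.058),'abut front',S([(333,142),(460,142)],.058))
print('blocks',S([(345,214),(424,216),(421,327),(342,327)],.065),'pin R top',S([(367,361)],.086),'pin L',S([(678,355)],.086),'jaw R corner',S([(336,204)],.058),'fence',S([(337,338),(732,334)],.068),'deck R edge',S([(336,180)],.04))
E
```

```text
wedge px [[166.4 -18. ]]
pillars [[ -8.  -38.2]
 [ -9.3  35.3]] abut back edge [[ -44.7 -102.4]
 [ -44.7  -36.2]] abut front [[ -55.7 -102. ]
 [ -55.7  -36.7]]
blocks [[-19.6 -96.1]
 [-18.5 -54.9]
 [ 44.2 -54.8]
 [ 44.2 -99.4]] pin R top [[ 54.5 -84.7]] pin L [[51.9 81.3]] jaw R corner [[ -23.9 -101.4]] fence [[  49.6 -102.1]
 [  48.1  125.3]] deck R edge [[ -35.2 -102.9]]
```

Request:
send_rows([
  [[0,0,0],1,0.2],
  [[0,0,0],1,0.2],
  [[0,0,0],1,0.2],
  [[0,0,0],1,0.2],
  [[0,0,0],1,0.2],
  [[0,0,0],1,0.2],
  [[0,0,0],1,0.2],
  [[0,0,0],1,0.2],
  [[0,0,0],1,0.2],
  [[0,0,0],1,0.2],
  [[0,0,0],1,0.2],
  [[0,0,0],1,0.2],
  [[0,0,0],1,0.2],
  [[0,0,0],1,0.2],
  [[0,0,0],1,0.2],
  [[0,0,0],1,0.2],
  [[0,0,0],1,0.2],
  [[0,0,0],0.2,0.2],
])

```text
time: 23.6
tcp_pos: [0.6089, -0.1444, 0.3195]
ee_rot: [0.539, 0.457, 0.54, -0.457]
force: [0.9, 0.2, 0.5]
grip_width: 0.0511
```

Request:
send_rows([
  [[0,-0.93,0.59],0,0.2],
  [[0,-0.93,0.59],0,0.2],
  [[0,-0.93,0.59],0,0.2],
  [[0,-0.93,0.6],0,0.2],
  [[0.5,-0.93,0.6],0,0.2],
  [[0.5,-0.93,0.6],0,0.2],
  [[0,0,0],0,0.2],
  [[0,0,0],0,0.2],
])

```text
time: 24.4
tcp_pos: [0.4615, -0.2783, 0.29]
ee_rot: [0.54, 0.456, 0.541, -0.456]
force: [0.2, -0.1, 0.1]
grip_width: 0.0511
```

```bash
python3 - <<'E'
from h import *
i,T=shot('wrist','w12'); print(T[:3,3],yaw(T))
I=cv2.GaussianBlur(i,(3,3),0); g=I.mean(2)
p=proj('wrist',[(.461,-.278,.026),(.4477,-.1995,.026)],T); print(p)
x,y=p.mean(0).astype(int)
for yy in range(y-70,y+80,6): print(yy,[int(v) for v in g[yy,x-45:x+48:3]])
E
```

```text
[ 0.46153714 -0.27832758  0.28997487] 9.615551174989776
[[250.7317014  187.61725455]
 [250.42188379  88.65503956]]
68 [173, 172, 171, 172, 171, 172, 172, 172, 172, 173, 173, 173, 172, 172, 172, 172, 172, 172, 172, 173, 172, 171, 171, 172, 171, 171, 172, 171, 171, 171, 171]
74 [172, 172, 172, 172, 172, 173, 173, 171, 170, 171, 172, 171, 171, 171, 171, 172, 171, 171, 171, 171, 172, 172, 171, 171, 171, 171, 171, 171, 171, 171, 171]
80 [171, 171, 172, 172, 172, 172, 172, 171, 171, 171, 172, 171, 171, 171, 170, 171, 171, 170, 170, 170, 171, 172, 173, 172, 171, 170, 170, 170, 170, 171, 172]
86 [176, 171, 171, 172, 171, 171, 171, 170, 169, 169, 169, 169, 170, 171, 171, 170, 170, 171, 171, 171, 171, 170, 170, 170, 169, 169, 169, 169, 170, 171, 172]
92 [185, 179, 171, 171, 171, 172, 171, 171, 170, 168, 147, 146, 147, 145, 157, 169, 170, 171, 171, 171, 171, 170, 169, 168, 168, 169, 169, 171, 172, 172, 172]
98 [185, 185, 183, 172, 169, 169, 169, 169, 169, 168, 147, 145, 146, 146, 142, 168, 168, 169, 169, 169, 170, 169, 168, 169, 170, 170, 171, 171, 171, 171, 172]
104 [184, 184, 184, 183, 175, 1
[... 2296 characters left out ...]
, 101, 108, 173, 181, 181, 181, 180, 180, 180, 180, 181, 183, 183, 183]
194 [137, 138, 139, 139, 139, 139, 139, 139, 139, 139, 111, 98, 99, 100, 98, 99, 100, 100, 109, 177, 181, 182, 181, 180, 180, 179, 180, 180, 181, 181, 182]
200 [137, 137, 137, 138, 138, 137, 137, 138, 138, 137, 104, 81, 85, 88, 92, 93, 97, 97, 105, 173, 179, 178, 178, 165, 137, 140, 169, 176, 182, 183, 183]
206 [136, 136, 136, 136, 137, 137, 137, 136, 137, 137, 137, 136, 136, 136, 136, 135, 135, 134, 134, 135, 136, 138, 141, 138, 136, 137, 137, 138, 156, 180, 165]
212 [136, 135, 135, 135, 135, 135, 135, 135, 136, 136, 134, 134, 135, 135, 136, 136, 135, 135, 136, 135, 135, 136, 136, 136, 135, 135, 137, 137, 136, 136, 136]
```

Request:
send_rows([
  [[0.9,0,0],0,0.2],
  [[0.9,0,0],0,0.2],
  [[0.9,0,0],0,0.2],
  [[0.6,0,0],0,0.2],
  [[0.2,0,0],0,0.2],
  [[0,0,0],0,-0.9],
  [[0,0,0],0,-0.9],
  [[0,0,0],0,-0.9],
  [[0,0,0],0,-0.9],
  [[0,0,0],0,-0.9],
  [[0,0,0],0,-0.9],
], force=60)

```text
time: 25.55
tcp_pos: [0.4624, -0.2781, 0.1866]
ee_rot: [0.541, 0.457, 0.54, -0.456]
force: [-1.1, 3.0, 8.8]
grip_width: 0.0201
```

```bash
python3 - <<'E'
from h import *
print(sh(-33.5,-194)); plan((*sh(-33.5,-194),.228),5.6)
E
```

```text
[ 0.56979096 -0.26934314]
turn 0.80 | down -1.38  y 3.59  z 0.06 tcp [ 0.4624 -0.2781  0.1866] yaw 9.6
```

Request:
send_rows([
  [[-0.7,0,0],0,-0.9],
  [[-0.9,0,0],0,-0.9],
  [[-0.9,0,0],0,-0.9],
  [[0,0,0],0.4,-0.9],
  [[0,0,0],0.4,-0.9],
  [[0,0,0],0,-0.9],
])

```text
time: 26.15
tcp_pos: [0.462, -0.278, 0.2611]
ee_rot: [0.524, 0.475, 0.523, -0.475]
force: [-0.1, 0.6, -1.6]
grip_width: 0.0203
```

Request:
send_rows([
  [[0,0.9,0.02],0,-0.9],
  [[0,0.9,0.02],0,-0.9],
  [[0,0.9,0.02],0,-0.9],
  [[0,0.89,0],0,-0.9],
  [[0.5,0,0],0,-0.9],
  [[0.4,0,0],0,-0.9],
  [[0,0,0],0,-0.9],
  [[0,0,0],0,-0.9],
])

```text
time: 26.95
tcp_pos: [0.5685, -0.2697, 0.2332]
ee_rot: [0.523, 0.475, 0.524, -0.475]
force: [-0.5, -0.9, -0.7]
grip_width: 0.0201
```

```bash
python3 - <<'E'
from h import *
plan((*sh(-33.5,-194),.229),5.6)
i,T=shot('wrist','w13'); cv2.imwrite('pics/w13c.png',cv2.resize(i[:256,150:390],None,fx=2.3,fy=2.3,interpolation=cv2.INTER_CUBIC))
E
```

```text
turn -0.01 | down 0.14  y 0.04  z -0.01 tcp [ 0.5685 -0.2697  0.2332] yaw 5.6
```

View pics/w13c.png

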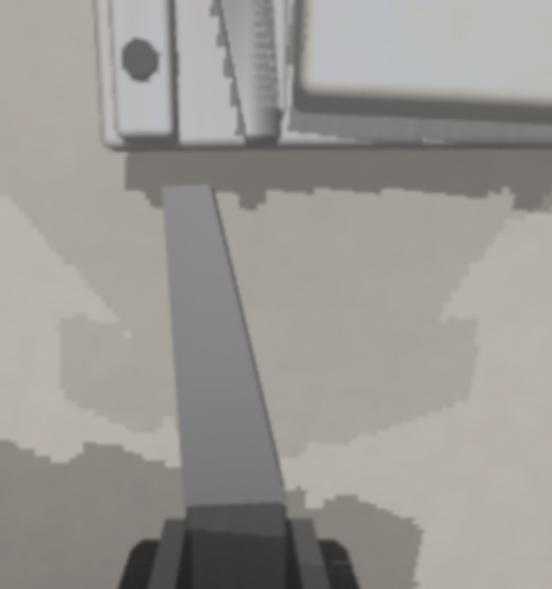

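```bash
python3 - <<'E'
from h import *
np.set_printoptions(precision=1,suppress=True)
T=np.load('pics/w13.npy'); a=np.radians(SY); Rm=np.array([[np.cos(a),-np.sin(a)],[np.sin(a),np.cos(a)]])
S=lambda q,z:(rt(np.array(q)/2.3+[150,0],z,T,1)-t)@Rm*1000
zt=T[2,3]-.1866+.026
print('wedge: tip L,R, taper start L,R',S([(163,187),(212,186),(187,505),(285,503)],zt))
print('abut: back top edge, front',S([(168,5),(173,128),(118,134)],.058)); print('jaw slanted top edge/corner',S([(247,5),(281,138)],.058)); print('deck end',S([(105,146),(300,146)],.04))
E
```

```text
wedge: tip L,R, taper start L,R [[ -48.3 -116.3]
 [ -39.3 -116.2]
 [ -45.3 -179.8]
 [ -24.6 -179.4]]
abut: back top edge, front [[ -47.9  -82. ]
 [ -47.5 -104.2]
 [ -58.7 -105.3]]
jaw slanted top edge/corner [[ -32.7  -82. ]
 [ -25.8 -106.1]]
deck end [[ -64.8 -105.5]
 [ -20.4 -105.6]]
```

Request:
send_rows([
  [[0.08,0,0],0.4,-0.9],
  [[0.07,0,0],0,-0.9],
  [[0,0,-0.3],0,-0.9],
  [[0,0,-0.3],0,-0.9],
  [[0,-0.02,-0.3],0,-0.9],
  [[0,-0.02,-0.3],0,-0.9],
  [[0,0,0],0,-0.9],
])

```text
time: 27.7
tcp_pos: [0.5658, -0.2318, 0.2289]
ee_rot: [0.516, 0.484, 0.516, -0.484]
force: [-1.4, 0.6, -1.2]
grip_width: 0.0207
```

Request:
send_rows([
  [[0,0,-0.2],0,-0.9],
  [[0,0,-0.2],0,-0.9],
  [[0,0,-0.2],0,-0.9],
  [[0,0,-0.2],0,-0.9],
  [[0,0,0],0,-0.9],
])

```text
time: 28.2
tcp_pos: [0.5636, -0.2093, 0.2286]
ee_rot: [0.515, 0.484, 0.516, -0.485]
force: [-7.4, -2.0, -2.0]
grip_width: 0.0205
```

Request:
send_rows([
  [[0,-0.04,0],0,-0.9],
  [[0,-0.03,0],0,-0.9],
  [[0,0,-0.15],0,-0.9],
  [[0,0,0],0,-0.9],
])

```text
time: 28.6
tcp_pos: [0.5617, -0.2047, 0.2288]
ee_rot: [0.515, 0.484, 0.516, -0.484]
force: [-3.3, -1.9, -1.8]
grip_width: 0.0208
```

```bash
python3 - <<'E'
from h import *
np.set_printoptions(precision=1,suppress=True)
a=np.radians(SY); Rm=np.array([[np.cos(a),-np.sin(a)],[np.sin(a),np.cos(a)]])
T=pose(); print('tail in shaker',(T[:2,3]-t)@Rm*1000, yaw(T))
E
```

```text
tail in shaker [ -35.2 -128.9] 3.615291311270469
```

Request:
send_rows([
  [[0,-0.02,-0.1],0,-0.9],
  [[0,0,-0.1],0,-0.9],
  [[0,0,-0.1],0,-0.9],
  [[0,0,0],0,-0.9],
])

```text
time: 29.0
tcp_pos: [0.5598, -0.1971, 0.2287]
ee_rot: [0.515, 0.484, 0.515, -0.485]
force: [-7.6, -8.9, -1.0]
grip_width: 0.0207
```

Request:
send_rows([
  [[0,-0.03,0],0,-0.9],
  [[0,-0.02,-0.05],0,-0.9],
  [[0,0,-0.05],0,-0.9],
  [[0,0,0],0,-0.9],
])

```text
time: 29.4
tcp_pos: [0.5589, -0.1961, 0.2293]
ee_rot: [0.516, 0.484, 0.513, -0.485]
force: [1.2, -21.4, -5.4]
grip_width: 0.0207
```

Request:
send_rows([
  [[0,0,0],0,-0.9],
  [[0,0,0],0,0],
  [[0,0,0],0,0],
  [[0,0,0],0,0],
  [[0,0,0],0,0],
  [[-0.4,0,0],0,0],
  [[-0.8,0,0],0,0],
  [[-0.8,0,0],0,0],
  [[-0.8,0,0],0,0],
  [[0,0,0],0,0],
])

```text
time: 30.4
tcp_pos: [0.5598, -0.1936, 0.3169]
ee_rot: [0.517, 0.485, 0.514, -0.483]
force: [-0.7, -0.2, -0.2]
grip_width: 0.0429
```

```bash
python3 - <<'E'
from h import *
np.set_printoptions(precision=1,suppress=True)
i,T=shot('wrist','w14')
print(T[:3,3],yaw(T)); plan((.4348,-.0250,.30),90-3.9)
# wedge tail (dark) rows/cols, jaw
p=proj('wrist',[(*sh(-35.5,-122),.066),(*sh(-35.5,-104),.066)],T); print(p)
g=cv2.GaussianBlur(i,(3,3),0).mean(2); x=int(p[0,0]); y=int(p[0,1])
for yy in range(y-40,y+60,5): print(yy,[int(v) for v in g[yy,x-45:x+48:3]])
E
```

```text
[ 0.6 -0.2  0.3] 3.5977212302960813
turn -16.50 | down 0.50  y 5.32  z -4.52 tcp [ 0.6 -0.2  0.3] yaw 3.6
[[249.9 197.7]
 [249.  176.1]]
157 [189, 187, 186, 186, 178, 184, 166, 104, 99, 114, 166, 138, 138, 138, 138, 138, 138, 138, 138, 152, 142, 127, 151, 151, 188, 192, 192, 192, 193, 192, 191]
162 [186, 185, 185, 186, 173, 189, 173, 176, 161, 179, 171, 137, 136, 136, 136, 136, 137, 136, 136, 150, 148, 129, 143, 146, 184, 189, 189, 188, 187, 186, 185]
167 [185, 184, 184, 184, 181, 186, 178, 185, 183, 185, 170, 135, 135, 136, 135, 135, 135, 135, 135, 141, 150, 123, 128, 172, 173, 175, 180, 181, 181, 181, 181]
172 [185, 184, 184, 183, 184, 183, 175, 179, 176, 176, 164, 135, 134, 134, 134, 134, 134, 134, 134, 134, 154, 157, 157, 180, 180, 182, 182, 184, 183, 183, 183]
177 [184, 184, 185, 184, 183, 184, 183, 183, 183, 183, 180, 142, 133, 129, 122, 118, 115, 115, 113, 114, 160, 183, 182, 182, 182, 182, 183, 183, 182, 181, 182]
182 [183, 183, 183, 183, 182, 183, 183, 183, 183, 184, 181, 120, 104, 104, 105, 103, 99, 98, 98, 98, 141, 181, 182, 182, 182, 182, 182, 183, 182, 181, 181]
187 [182
[... 1484 characters left out ...]
, 136, 135, 135, 135, 135, 136, 136, 136, 135, 136, 136, 135, 136, 137, 134, 77]
237 [81, 55, 50, 69, 133, 134, 135, 135, 135, 134, 134, 135, 135, 134, 135, 134, 133, 134, 135, 135, 135, 136, 135, 134, 135, 135, 135, 136, 137, 132, 70]
242 [64, 49, 48, 62, 131, 133, 134, 135, 135, 134, 134, 134, 135, 135, 134, 134, 132, 133, 133, 134, 135, 135, 135, 135, 135, 135, 135, 135, 135, 130, 64]
247 [49, 47, 47, 57, 131, 133, 134, 133, 133, 135, 135, 135, 135, 135, 135, 134, 134, 135, 135, 134, 133, 132, 133, 134, 134, 135, 134, 134, 134, 128, 60]
252 [45, 46, 46, 53, 128, 135, 134, 133, 132, 134, 135, 135, 134, 133, 133, 133, 134, 135, 134, 133, 134, 134, 133, 134, 134, 133, 132, 133, 133, 122, 57]
```

```bash
python3 - <<'E'
from h import *
np.set_printoptions(precision=3,suppress=True)
for f,q in (('w11',[(5,362),(150,375),(250,388)]),('w2',[(260,434),(400,412),(500,396)]),('w3',[(20,412),(280,443)])):
    T=np.load(f'pics/{f}.npy'); print(f); [print(z,rt(np.array(q),z,T)) for z in (0,.3)]
s=r.get_state(); print(s['joint_positions'])
i=cv2.imread('pics/w2.png'); T=np.load('pics/w2.npy')
print('bottle base/top px->',rt([(700,375)],.05,T))
E
```

```text
w11
0 [[ 0.722 -0.426]
 [ 0.721 -0.311]
 [ 0.724 -0.233]]
0.3 [[ 0.532 -0.141]
 [ 0.532 -0.145]
 [ 0.532 -0.148]]
w2
0 [[ 0.72  -0.345]
 [ 0.718 -0.199]
 [ 0.718 -0.099]]
0.3 [[ 0.516 -0.208]
 [ 0.516 -0.179]
 [ 0.516 -0.16 ]]
w3
0 [[ 0.724 -0.459]
 [ 0.725 -0.292]]
0.3 [[ 0.484 -0.184]
 [ 0.484 -0.236]]
[ 0.116  0.463  0.213  1.786 -0.121  0.902  0.445]
bottle base/top px-> [[0.697 0.065]]
```

Request:
send_rows([
  [[0,0,0],1,0],
  [[0,0,0],1,0],
  [[0,0,0],1,0],
  [[0,0,0],1,0],
  [[0,0,0],1,0],
  [[0,0,0],1,0],
  [[0,0,0],1,0],
  [[0,0,0],1,0],
  [[0,0,0],1,0],
  [[0,0,0],1,0],
  [[0,0,0],1,0],
  [[0,0,0],1,0],
  [[0,0,0],1,0],
  [[0,0,0],1,0],
  [[0,0,0],1,0],
  [[0,0,0],1,0],
  [[0,0,0],1,0],
  [[0,0,0],1,0],
  [[0,0,0],1,0],
  [[0,0,0],0.5,0],
])

```text
time: 32.45
tcp_pos: [0.5589, -0.1931, 0.3124]
ee_rot: [0.025, -0.706, 0.025, 0.707]
force: [-0.3, -0.6, -0.3]
grip_width: 0.0428
```

```bash
python3 - <<'E'
from h import *
plan((.435,-.026,.26),-93.9)
E
```

```text
turn -0.04 | down 1.75  y -5.28  z 4.50 tcp [ 0.5589 -0.1931  0.3124] yaw -94.1
```

Request:
send_rows([
  [[0,-0.88,0.75],0,0],
  [[0,-0.88,0.75],0,0],
  [[0,-0.88,0.75],0,0],
  [[0.5,-0.88,0.75],0,0],
  [[0.6,-0.88,0.75],0,0],
  [[0.6,-0.88,0.75],0,0],
  [[0,0,0],0,0],
  [[0,0,0],0,0],
])

```text
time: 33.25
tcp_pos: [0.4349, -0.0257, 0.2616]
ee_rot: [0.024, -0.706, 0.024, 0.707]
force: [-0.0, -0.8, 0.5]
grip_width: 0.0426
```

```bash
python3 - <<'E'
from h import *
i,T=shot('wrist','w15'); plan((.435,-.026,.187),-93.9)
g=cv2.GaussianBlur(i,(3,3),0)
# black bar between fingers
p=proj('wrist',[(.435,-.026,.038),(.402,-.026,.038),(.468,-.026,.038),(.4719,.0568,.006),(.4604,-.1128,.006)],T); print(p.round())
gr=g.mean(2); y0=int(p[0,1]); x0=int(p[0,0])
for yy in range(100,300,10): print(yy,[int(v) for v in gr[yy,x0-60:x0+62:4]])
E
```

```text
turn 0.00 | down 2.50  y -0.01  z 0.01 tcp [ 0.4354 -0.0263  0.262 ] yaw -93.9
[[251. 211.]
 [254. 251.]
 [248. 166.]
 [145. 159.]
 [358. 159.]]
100 [188, 188, 188, 188, 185, 181, 173, 162, 148, 138, 160, 161, 168, 176, 176, 176, 181, 182, 181, 181, 181, 181, 182, 182, 182, 181, 180, 180, 180, 180, 180]
110 [180, 181, 181, 183, 184, 184, 184, 184, 184, 184, 184, 183, 182, 182, 182, 182, 182, 182, 182, 182, 182, 181, 180, 181, 182, 181, 180, 180, 174, 137, 133]
120 [181, 181, 182, 182, 182, 184, 182, 183, 183, 183, 183, 183, 182, 182, 183, 182, 182, 182, 181, 181, 180, 179, 179, 180, 181, 181, 179, 169, 134, 134, 133]
130 [169, 169, 169, 169, 169, 172, 175, 181, 181, 181, 181, 181, 181, 181, 181, 181, 181, 182, 181, 180, 180, 180, 180, 180, 180, 162, 140, 133, 133, 132, 133]
140 [167, 167, 167, 168, 169, 169, 168, 170, 181, 182, 181, 180, 180, 180, 180, 180, 180, 180, 180, 180, 178, 179, 178, 179, 149, 133, 134, 133, 132, 132, 133]
150 [160, 160, 160, 159, 159, 159, 159, 158, 159, 172, 172, 172, 171, 171, 171, 171, 171, 171, 171, 170, 170, 170, 157, 127, 125, 125, 125, 125, 125, 125, 
[... 1432 characters left out ...]
 171, 171, 169, 144, 132, 133, 151, 170, 169, 171, 171, 156, 127, 127, 127, 120, 48, 46, 45, 74, 77]
260 [84, 83, 56, 51, 52, 53, 145, 169, 171, 171, 171, 172, 172, 172, 172, 171, 171, 170, 169, 170, 170, 171, 170, 168, 166, 144, 49, 47, 45, 47, 79]
270 [48, 76, 57, 50, 51, 66, 168, 170, 171, 171, 171, 171, 172, 172, 172, 172, 171, 172, 171, 171, 171, 170, 171, 171, 171, 163, 73, 48, 46, 50, 74]
280 [45, 46, 49, 49, 50, 148, 168, 169, 169, 170, 171, 171, 171, 172, 172, 171, 170, 170, 169, 170, 171, 169, 169, 170, 171, 166, 121, 50, 47, 48, 43]
290 [42, 43, 46, 48, 89, 169, 170, 170, 170, 171, 171, 171, 172, 170, 170, 170, 171, 170, 170, 171, 169, 168, 169, 169, 170, 165, 126, 90, 47, 47, 42]
```

Request:
send_rows([
  [[0.8,0,-0.06],0,0],
  [[0.8,0,0],0,0],
  [[0.7,0,0],0,0],
  [[0.18,0,0],0,0],
  [[0,0,0],0,-0.95],
  [[0,0,0],0,-0.95],
  [[0,0,0],0,-0.95],
  [[0,0,0],0,-0.95],
  [[0,0,0],0,-0.95],
  [[0,0,0],0,-0.95],
], force=70)

```text
time: 34.3
tcp_pos: [0.4373, -0.0265, 0.1885]
ee_rot: [-0.024, 0.707, -0.024, -0.706]
force: [-2.2, -2.4, 10.0]
grip_width: 0.0127
```

Request:
send_rows([
  [[-0.5,0,0],0,-0.95],
  [[-0.9,0,0],0,-0.95],
  [[-0.9,0,0],0,-0.95],
  [[-0.9,0,0],0,-0.95],
  [[-0.4,0,0],0,-0.95],
  [[0,0,0],0,-0.95],
])

```text
time: 34.9
tcp_pos: [0.4373, -0.026, 0.2967]
ee_rot: [-0.024, 0.708, -0.023, -0.706]
force: [-0.0, -0.3, -2.3]
grip_width: 0.0125
```

```bash
python3 - <<'E'
from h import *
plan((*sh(24,0),.30),-90+SY)
s=r.get_state(); print(s['wrist_torque'],s['force'])
E
```

```text
turn -1.89 | down -0.11  y 2.04  z -5.52 tcp [ 0.4373 -0.026   0.2967] yaw -93.9
[-0.00727526  0.05246719 -0.04900902] [-0.03811779 -0.28154345 -2.29687496]
```

Request:
send_rows([
  [[0,0,0],-0.95,-0.95],
  [[0,0,0],-0.94,-0.95],
  [[-0.1,0.25,-0.69],0,-0.95],
  [[0,0.25,-0.69],0,-0.95],
  [[0,0.25,-0.69],0,-0.95],
  [[0,0.25,-0.69],0,-0.95],
  [[0,0.26,-0.69],0,-0.95],
  [[0,0.26,-0.69],0,-0.95],
  [[0,0.26,-0.69],0,-0.95],
  [[0,0.26,-0.69],0,-0.95],
  [[0,0,0],0,-0.95],
  [[0,0,0],0,-0.95],
])

```text
time: 36.1
tcp_pos: [0.6074, -0.0713, 0.2966]
ee_rot: [-0.034, -0.705, -0.034, 0.707]
force: [-0.7, 0.9, -2.7]
grip_width: 0.0125
```

```bash
python3 - <<'E'
from h import *
np.set_printoptions(precision=1,suppress=True)
i,T=shot('wrist','w16'); plan((*sh(24,0),.286),-90+SY); a=np.radians(SY)
zb=T[2,3]-.1885
f=lambda x,y,z:(*sh(x,y),z)
print('pin tops',proj('wrist',[f(55,-85,.086),f(55,85,.086)],T))
A=np.radians(yaw(T)+90);rel=lambda x,y:T[:2,3]+np.array([np.cos(A)*x-np.sin(A)*y,np.sin(A)*x+np.cos(A)*y])
h=proj('wrist',[(*rel(.031,-.085),zb+.006),(*rel(.031,.085),zb+.006)],T);print('holes',h,zb)
for k in (0,1):
    x,y=h[k].round().astype(int); g=i.mean(2); print(k)
    for yy in range(y-22,y+24,2): print(yy,x-30,[int(v) for v in g[yy,x-30:x+32:2]])
E
```

```text
turn -0.01 | down 0.37  y -0.01  z -0.04 tcp [ 0.6 -0.1  0.3] yaw -84.5
pin tops [[380.8 171.3]
 [117.7 171.8]]
holes [[402.9 185.3]
 [ 96.3 185.4]] 0.10813649759553978
0
163 373 [99, 103, 113, 125, 135, 149, 150, 150, 150, 149, 146, 151, 151, 151, 151, 150, 150, 150, 151, 151, 151, 151, 152, 152, 152, 153, 158, 169, 196, 196, 196]
165 373 [99, 102, 104, 112, 135, 148, 148, 148, 149, 147, 145, 150, 150, 151, 151, 150, 150, 150, 150, 151, 151, 151, 151, 151, 151, 151, 151, 167, 195, 196, 195]
167 373 [98, 103, 108, 110, 139, 146, 146, 146, 147, 144, 146, 150, 150, 150, 151, 151, 150, 150, 150, 150, 151, 151, 151, 151, 150, 150, 151, 185, 195, 195, 195]
169 373 [97, 100, 109, 111, 120, 125, 125, 126, 126, 125, 127, 128, 130, 130, 130, 130, 130, 130, 130, 131, 131, 131, 132, 132, 132, 132, 134, 161, 181, 191, 194]
171 373 [106, 106, 107, 108, 107, 108, 108, 108, 108, 109, 109, 109, 109, 109, 110, 109, 109, 110, 110, 110, 110, 110, 111, 111, 111, 110, 111, 113, 124, 148, 177]
173 373 [141, 141, 140, 140, 141, 141, 141, 141, 141, 141, 142, 142, 141, 142, 141, 141, 142, 142, 142, 142, 142,
[... 5862 characters left out ...]
47, 163, 173, 175, 175, 175, 175, 175, 175, 175]
201 66 [181, 181, 180, 179, 180, 180, 175, 170, 171, 171, 171, 171, 172, 172, 172, 172, 169, 164, 159, 156, 162, 170, 173, 174, 174, 174, 174, 174, 174, 173, 174]
203 66 [181, 180, 179, 179, 180, 180, 178, 172, 172, 172, 172, 172, 172, 172, 173, 173, 172, 173, 172, 173, 173, 173, 173, 173, 173, 173, 173, 173, 173, 173, 173]
205 66 [180, 178, 169, 179, 180, 180, 178, 173, 173, 172, 172, 173, 173, 173, 173, 173, 173, 174, 173, 173, 174, 174, 174, 173, 174, 174, 173, 174, 173, 174, 174]
207 66 [180, 180, 167, 175, 179, 179, 178, 174, 173, 173, 173, 173, 173, 173, 174, 173, 174, 174, 174, 174, 174, 174, 174, 174, 174, 174, 174, 174, 174, 174, 174]
```

Request:
send_rows([
  [[0,0,0.5],0,-0.95],
  [[0,0,0.5],0,-0.95],
  [[0.5,0,0],0,-0.95],
  [[0,0,0],0,-0.95],
  [[0,0,0],0,-0.95],
])

```text
time: 36.65
tcp_pos: [0.5779, -0.0737, 0.283]
ee_rot: [-0.034, -0.706, -0.034, 0.707]
force: [0.2, -0.3, -1.8]
grip_width: 0.0128
```

```bash
python3 - <<'E'
from h import *
np.set_printoptions(precision=1,suppress=True)
i,T=shot('wrist','w17'); print(T[:3,3]*1000,yaw(T))
p=proj('wrist',[(*sh(55,-85),.086),(*sh(55,85),.086)],T); print('pred pin',p)
out=[]
for x0,y0 in ((370,130),(70,130)):
    c=i[y0:y0+95,x0:x0+95]; c=cv2.resize(c,None,fx=4.2,fy=4.2,interpolation=cv2.INTER_CUBIC); 
    for k in range(0,95,10): cv2.line(c,(int(k*4.2),0),(int(k*4.2),6),(0,0,255),1); cv2.line(c,(0,int(k*4.2)),(6,int(k*4.2)),(0,0,255),1)
    out.append(c)
cv2.imwrite('pics/w17c.png',np.hstack(out))
E
```

```text
[577.9 -73.7 283. ] -84.42827412900341
pred pin [[397.8 127.5]
 [101.  127.8]]
```

View pics/w17c.png

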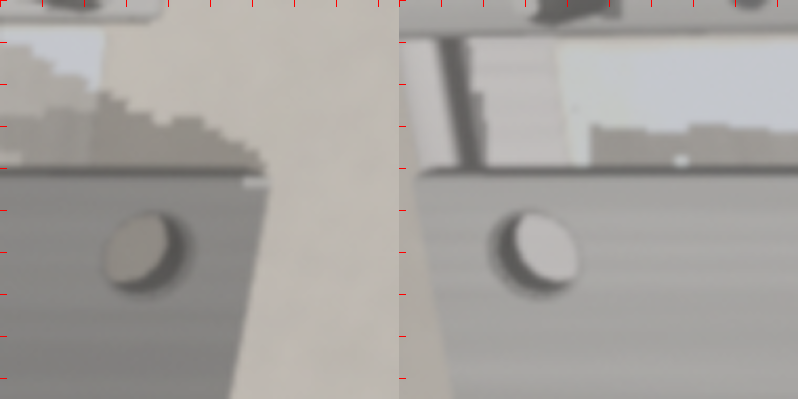

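```bash
python3 - <<'E'
from h import *
i=cv2.imread('pics/w17.png'); g=i.mean(2)
for x0,y0 in ((362,104),(86,104)):
    print('cols',list(range(x0,x0+56,2)))
    for y in range(y0,y0+36): print(y,' '.join('%3d'%v for v in g[y,x0:x0+56:2]))
E
```

```text
cols [362, 364, 366, 368, 370, 372, 374, 376, 378, 380, 382, 384, 386, 388, 390, 392, 394, 396, 398, 400, 402, 404, 406, 408, 410, 412, 414, 416]
104 183 183 185 186 185 186 186 186 186 185 184 185 185 185 185 185 186 185 185 185 185 185 185 186 184 184 184 183
105 166 171 181 183 181 181 182 182 181 180 180 180 182 182 184 185 186 186 186 185 185 185 186 186 185 184 184 183
106 139 148 165 168 168 169 169 170 166 163 162 165 172 175 182 185 186 186 186 185 185 185 186 186 184 183 183 184
107 149 152 158 159 160 161 162 164 163 162 161 165 169 172 177 185 186 186 186 186 184 185 186 186 184 183 183 183
108 174 174 175 177 180 180 181 181 181 176 173 181 183 183 180 184 186 186 186 185 185 185 186 186 184 183 183 184
109 181 181 181 185 190 191 191 192 193 186 182 193 193 194 186 184 186 186 185 185 184 185 186 185 185 184 183 184
110 180 180 177 180 181 181 182 183 189 184 181 190 191 191 182 178 182 183 185 185 184 184 185 185 184 184 183 184
111 159 158 151 156 149 149 150 151 155 154 153 158 162 163 151 153 163 169 177 178 178 180 182 183 185 184 184 184
112 122 122 117 120 115 11
[... 6836 characters left out ...]
 161
134 162 162 162 162 162 162 162 150 115 101  98  99 108 123 137 152 145 138 142 160 161 161 161 161 161 161 160 161
135 161 161 161 160 161 160 160 154 130 116 109 118 132 148 153 157 155 153 154 158 158 158 158 157 157 157 156 156
136 157 157 157 156 156 155 154 153 146 136 128 140 145 149 149 149 149 148 149 149 148 149 148 148 147 147 146 145
137 145 145 145 144 144 143 143 146 145 143 140 140 140 139 139 138 139 140 141 142 142 143 143 142 142 142 141 138
138 140 150 149 150 150 150 150 155 157 157 155 149 148 148 149 149 149 151 154 156 156 156 157 157 158 160 159 157
139 155 177 177 177 177 177 177 178 178 178 177 173 176 176 176 176 176 177 178 178 179 179 180 180 181 183 183 182
```

```bash
python3 - <<'E'
from h import *
np.set_printoptions(precision=2,suppress=True)
T=np.load('pics/w17.npy'); zt=T[2,3]-.1885+.006
H=rt([(405.2,190),(102.1,190.3)],zt,T,1); P=rt([(394.3,127),(99.8,130.5)],.086,T,1)
an=lambda q:np.degrees(np.arctan2(-(q[1]-q[0])[0],(q[1]-q[0])[1]))
B=T[:2,1:3]
print('hole dist',np.linalg.norm(H[1]-H[0])*1000,'pin dist',np.linalg.norm(P[1]-P[0])*1000,'yaw holes',an(H),'pins',an(P))
print('mid holes',H.mean(0)*1000,'mid pins',P.mean(0)*1000,'pred pins',(sh(55,0))*1000)
print('holes rel TCP (tool y,z)',(H.mean(0)-T[:2,3])@B*1000,'shift needed now (tool y,z mm)',(P.mean(0)-H.mean(0))@B*1000)
E
```

```text
hole dist 168.92884693781255 pin dist 168.8898193040284 yaw holes 5.597342455673896 pins 6.194670142543344
mid holes [604.42 -71.66] mid pins [636.2  -64.57] pred pins [638.94 -67.63]
holes rel TCP (tool y,z) [  0.5  -26.63] shift needed now (tool y,z mm) [ -3.97 -32.32]
```

Request:
send_rows([
  [[0,0,0],-0.1,-0.95],
  [[0,-0.06,-0.5],0,-0.95],
  [[0,-0.065,-0.4],0,-0.95],
  [[0,0,-0.177],0,-0.95],
  [[0,0,0],0,-0.95],
  [[0,0,0],0,-0.95],
])

```text
time: 37.3
tcp_pos: [0.6093, -0.0671, 0.2833]
ee_rot: [-0.037, -0.706, -0.037, 0.706]
force: [0.2, 0.4, -3.1]
grip_width: 0.0131
```

```bash
python3 - <<'E'
from h import *
T0=np.load('pics/w17.npy'); g=T0[:2,3]+T0[:2,1:3]@np.array([-.00375,-.0323]); print(g)
plan((*g,.275),yaw(T0)+.5)
i,T=shot('wrist','w18'); G=i.mean(2)
for x0,y0 in ((384,174),(84,174)):
    print(x0); [print(y,' '.join('%3d'%v for v in G[y,x0:x0+40:2])) for y in range(y0,y0+34,2)]
E
```

```text
[ 0.60964671 -0.06688049]
turn -0.01 | down 0.28  y -0.01  z -0.01 tcp [ 0.6093 -0.0671  0.2833] yaw -84.0
384
174 145 145 145 146 146 146 146 146 147 147 146 146 147 146 147 147 147 147 147 147
176 145 145 145 146 146 146 146 146 146 146 147 147 147 147 147 147 147 148 147 148
178 144 144 144 144 145 145 146 145 146 145 145 145 145 146 147 147 146 146 146 147
180 145 145 145 146 146 145 146 146 145 142 136 133 131 135 143 146 145 145 146 145
182 147 147 147 147 148 147 147 145 135 129 135 145 126 109 125 141 147 147 147 146
184 147 147 148 148 148 148 147 145 144 143 149 151 141  98 106 127 144 147 147 148
186 146 146 147 146 147 146 143 150 151 151 150 150 145 100  95 116 137 146 146 146
188 146 146 146 146 146 142 146 150 151 151 150 150 142  96  92 111 132 145 145 145
190 147 147 146 147 147 142 149 150 151 151 150 150 131  93  93 118 134 145 146 146
192 146 146 147 147 146 143 149 150 150 150 150 145 107  93  98 123 139 146 146 147
194 145 145 145 145 144 138 147 150 150 150 143 111  95  95 110 128 143 146 145 146
196 144 144 145 145 145 141 136 141 136 125 105  96  97 107 122 1
[... 1169 characters left out ...]
 199 184 178 180 180 180 180
192 175 175 176 172 144 119  97 100 136 191 198 198 198 197 183 176 178 177 178 178
194 175 175 176 175 156 139 105  98 107 168 194 197 197 196 180 176 178 178 178 178
196 177 177 177 178 173 153 136 105  99 107 134 161 173 170 171 179 180 180 180 180
198 174 174 175 175 175 171 152 138 114 110 107 113 128 155 174 178 178 178 178 177
200 172 172 172 172 173 173 171 159 151 150 149 152 161 171 175 175 175 175 175 176
202 173 173 173 174 174 174 174 174 173 171 171 172 174 174 175 175 175 175 174 175
204 174 174 174 174 174 174 174 174 174 174 174 175 174 175 175 174 174 174 174 175
206 174 175 175 175 175 175 175 175 175 175 175 175 176 175 175 176 176 176 176 176
```

Request:
send_rows([
  [[0.2,0,0],0,-0.95],
  [[0.1,0,0],0,-0.95],
  [[0.1,0,0],0,-0.95],
  [[0,0,0],0,-0.95],
])

```text
time: 37.75
tcp_pos: [0.6093, -0.0669, 0.2709]
ee_rot: [-0.037, -0.706, -0.037, 0.706]
force: [-0.8, 0.5, -2.4]
grip_width: 0.0129
```

Request:
send_rows([
  [[0.1,0,0],0,-0.95],
  [[0.1,0,0],0,-0.95],
  [[0,0,0],0,-0.95],
])

```text
time: 38.05
tcp_pos: [0.6094, -0.0669, 0.265]
ee_rot: [-0.037, -0.706, -0.037, 0.706]
force: [-0.2, -0.7, -2.0]
grip_width: 0.0125
```

Request:
send_rows([
  [[0.1,0,0],0,-0.95],
  [[0.06,0,0],0,-0.95],
  [[0,0,0],0,-0.95],
])

```text
time: 38.35
tcp_pos: [0.6095, -0.0669, 0.2604]
ee_rot: [-0.037, -0.706, -0.037, 0.706]
force: [0.1, 0.0, -1.9]
grip_width: 0.0129
```

Request:
send_rows([
  [[0.06,0,0],0,-0.95],
  [[0.04,0,0],0,-0.95],
  [[0,0,0],0,-0.95],
])

```text
time: 38.65
tcp_pos: [0.6095, -0.0669, 0.2575]
ee_rot: [-0.037, -0.706, -0.037, 0.706]
force: [0.2, 0.9, -2.2]
grip_width: 0.0126
```

Request:
send_rows([
  [[0.04,0,0],0,-0.95],
  [[0,0,0],0,-0.95],
])

```text
time: 38.85
tcp_pos: [0.6096, -0.0669, 0.2566]
ee_rot: [0.037, 0.706, 0.037, -0.706]
force: [0.2, 0.7, -0.0]
grip_width: 0.0125
```

Request:
send_rows([
  [[0.04,0,0],0,-0.95],
  [[0,0,0],0,-0.95],
  [[0,0,0],0,-0.3],
  [[0,0,0],0,-0.1],
  [[0,0,0],0,-0.1],
  [[0,0,0],0,-0.1],
  [[-0.4,0,0],0,-0.1],
  [[-0.8,0,0],0,-0.1],
  [[-0.9,0,0],0,-0.1],
  [[-0.9,0,0],0,-0.1],
  [[0,0,0],0,-0.1],
  [[0,0,0],0,-0.1],
])

```text
time: 40.05
tcp_pos: [0.6096, -0.0669, 0.3462]
ee_rot: [0.037, 0.707, 0.037, -0.706]
force: [-0.2, 0.3, -0.3]
grip_width: 0.0384
```

```bash
python3 - <<'E'
from h import *
np.set_printoptions(precision=2,suppress=True)
i,T=shot('wrist','w19'); print(T[:3,3],yaw(T))
j=r.capture('side'); cv2.imwrite('pics/s19.png',j)
G=i.mean(2); a=np.radians(6.1)
# expected px of plate holes & corners on flush plate (top z .074)
c,s=np.cos(a),np.sin(a); M=np.array([[c,-s],[s,c]]); c0=np.array([.6095,-.0669])
f=lambda x,y,z:(*(c0+M@np.array([x,y])),z)
print(proj('wrist',[f(.0266,-.085,.074),f(.0266,.085,.074)],T))
for k,p in enumerate(proj('wrist',[f(.0266,-.085,.08),f(.0266,.085,.08)],T)):
    x,y=p.astype(int); print('cols',x-20); [print(yy,' '.join('%3d'%v for v in G[yy,x-20:x+22:2])) for yy in range(y-16,y+18,2)]
E
```

```text
[ 0.61 -0.07  0.35] -83.9422585078539
[[350.13 160.82]
 [151.52 161.09]]
cols 332
146 114 114 114 114 114 114 113 114 114 114 113 114 114 115 115 119 120 120 120 130 141
148 140 139 140 139 139 139 140 140 140 139 140 140 140 140 140 140 140 140 140 140 143
150 140 140 140 140 140 140 140 141 141 141 141 140 141 141 141 141 142 142 142 141 140
152 141 142 141 142 141 141 141 141 140 132 123 124 128 137 140 140 140 140 141 139 138
154 143 143 143 143 143 143 143 141 121 100  96 105 104 117 138 141 142 141 141 139 140
156 142 142 142 142 142 141 141 129  94  88  91  95  97 102 129 140 141 140 140 138 141
158 141 142 142 141 141 142 140 115  86  87  90  95 103 108 123 139 140 140 139 137 141
160 142 142 142 141 141 142 140 120  94  85  87  94 121 134 131 140 141 141 140 137 141
162 140 141 141 141 141 141 140 132 125 110  87  90 123 138 139 139 139 139 139 135 143
164 141 141 141 141 141 141 141 138 122 109  96  97 115 135 140 140 140 140 140 138 142
166 140 140 141 141 141 140 141 140 137 129 125 128 135 140 139 139 139 140 139 142 142
168 137 137 137 136 137 136 137 137 137 137 136 13
[... 1282 characters left out ...]
 148 153 160 160 164 174 175 175 175 176 170 138 110 106 126 152 173 178 178 178 178
166 113 156 189 190 186 174 173 173 174 174 173 168 160 156 163 172 175 175 175 175 176
168 105 154 190 190 188 177 174 174 175 174 175 174 174 174 175 174 174 174 174 174 175
170 103 156 193 193 192 178 174 174 175 175 175 175 175 174 174 175 174 174 175 174 174
172 101 142 175 193 192 180 173 173 173 173 173 173 173 174 173 173 174 173 174 173 173
174 102 129 159 191 190 181 173 174 174 174 174 174 174 174 174 175 175 175 174 175 175
176 105 122 160 191 191 184 176 177 177 177 177 177 177 177 177 177 177 177 177 177 177
178 109 119 160 191 191 186 177 177 178 177 178 178 178 178 178 178 178 177 177 177 178
```

Request:
send_rows([
  [[0.4,0,0],0,-1],
  [[0.6,0,0],0,-1],
  [[0.6,0,0],0,-1],
  [[0.4,0,0],0,-1],
  [[0.1,0,0],0,-1],
  [[0,0,0],0,-1],
  [[0,0,0],0,-1],
])

```text
time: 40.85
tcp_pos: [0.6097, -0.067, 0.2827]
ee_rot: [0.037, 0.706, 0.037, -0.706]
force: [1.4, -0.6, -0.1]
grip_width: -0.0
```

Request:
send_rows([
  [[0.06,0,0],0,-1],
  [[0.04,0,0],0,-1],
  [[0,0,0],0,-1],
])

```text
time: 41.15
tcp_pos: [0.6096, -0.0669, 0.2796]
ee_rot: [0.037, 0.706, 0.037, -0.706]
force: [1.0, -0.3, 2.2]
grip_width: -0.0
```

Request:
send_rows([
  [[0.05,0,0],0,-1],
  [[0,0,0],0,-1],
  [[-0.5,0,0],0,-1],
  [[-0.9,0,0],0,-1],
  [[-0.9,0,0],0,-1],
  [[0,0,0],0,-1],
])

```text
time: 41.75
tcp_pos: [0.6103, -0.0673, 0.3506]
ee_rot: [0.037, 0.708, 0.037, -0.704]
force: [0.4, -0.8, 0.4]
grip_width: -0.0003
```

```bash
python3 - <<'E'
from h import *
np.set_printoptions(precision=4,suppress=True)
plan((.41,-.375,.35),-84)
T=np.load('pics/w2.npy')
print('free edge',rt([(70,147),(140,158)],.056,T),'rod ends',rt([(72,247),(143,268)],.045,T),'base corners',rt([(100,140),(180,160),(148,275)],.01,T))
E
```

```text
turn 0.01 | down 0.02  y 9.50  z 7.71 tcp [ 0.6103 -0.0673  0.3506] yaw -84.0
free edge [[ 0.4196 -0.3928]
 [ 0.4369 -0.3443]] rod ends [[ 0.4907 -0.4273]
 [ 0.5176 -0.3759]] base corners [[ 0.4132 -0.3975]
 [ 0.4411 -0.3366]
 [ 0.5305 -0.3951]]
```

Request:
send_rows([
  [[0,0.86,0.7],0,-1],
  [[0,0.86,0.7],0,-1],
  [[0,0.86,0.7],0,-1],
  [[0,0.86,0.7],0,-1],
  [[0,0.86,0.7],0,-1],
  [[0,0.86,0.7],0,-1],
  [[0,0.86,0.7],0,-1],
  [[0,0.86,0.7],0,-1],
  [[0,0.86,0.7],0,-1],
  [[0,0.86,0.7],0,-1],
  [[0,0.9,0.71],0,-1],
  [[0,0,0],0,-1],
  [[0,0,0],0,-1],
])

```text
time: 43.05
tcp_pos: [0.4092, -0.375, 0.3467]
ee_rot: [-0.037, -0.706, -0.037, 0.706]
force: [1.1, 0.2, 0.3]
grip_width: -0.0001
```

```bash
python3 - <<'E'
from h import *
np.set_printoptions(precision=4,suppress=True)
i,T=shot('wrist','w20'); print(T[:3,3],yaw(T))
g=cv2.GaussianBlur(i,(3,3),0).mean(2)
print('pred press, free corners, rod ends',proj('wrist',[(.4444,-.3756,.052),(.4196,-.3928,.056),(.4369,-.3443,.056),(.4907,-.4273,.045),(.5176,-.3759,.045)],T).round())
p=proj('wrist',[(.465,-.385,.05)],T)[0].astype(int); print(p)
for th in (60,75,95):
    m=(g<th).astype('uint8'); n,l,st,ce=cv2.connectedComponentsWithStats(m)
    for k in range(1,n):
        if st[k,4]>400: 
            R_=cv2.minAreaRect(np.argwhere(l==k)[:,::-1].astype(np.float32)); print(th,st[k],ce[k].round(),np.round(cv2.boxPoints(R_)).tolist())
x,y=p
for yy in range(max(0,y-90),min(384,y+90),7): print(yy,x-84,' '.join('%3d'%v for v in g[yy,max(0,x-84):x+88:6]))
E
```

```text
[ 0.4092 -0.375   0.3467] -84.03367722116793
pred press, free corners, rod ends [[256. 146.]
 [271. 175.]
 [220. 152.]
 [318. 100.]
 [265.  62.]]
[268 124]
60 [    0     0   512   384 75662] [325. 249.] [[-0.0, 0.0], [511.0, 0.0], [511.0, 383.0], [0.0, 383.0]]
75 [    0     0   512   384 81088] [323. 245.] [[-0.0, 0.0], [511.0, 0.0], [511.0, 383.0], [0.0, 383.0]]
75 [ 250  111   50   55 1585] [274. 137.] [[243.0, 145.0], [267.0, 107.0], [301.0, 129.0], [278.0, 167.0]]
95 [    0     0   512   384 94125] [313. 248.] [[0.0, 383.0], [0.0, 0.0], [511.0, 0.0], [511.0, 383.0]]
95 [ 237  102   65   71 2395] [269. 135.] [[231.0, 145.0], [260.0, 100.0], [303.0, 128.0], [275.0, 173.0]]
95 [195 157  35  44 604] [212. 178.] [[194.0, 193.0], [219.0, 155.0], [230.0, 163.0], [205.0, 201.0]]
95 [ 72 170  32  73 924] [ 92. 203.] [[72.0, 170.0], [93.0, 164.0], [113.0, 236.0], [92.0, 242.0]]
34 184 214 214 215 214 213 213 213 214 214 213 214 214 213 214 215 214 213 213 213 212 211 211 211 211 211 210 208 207 205
41 184 214 214 214 214 214 214 214 214 214 214 213 214 213 213 213 213 213 213 213 212 212 2
[... 2298 characters left out ...]
 207 207 161 158 158 156 133 156 156 157 157 156 157 158 158 157 157 154 131  47
181 184 196 196 195 100  83  81 161 207 207 206 206 167 158 158 157 156 155 155 156 157 156 156 157 155 155 154 144 105  47
188 184 194 196 140  84  83 110 207 206 205 206 184 141 103  74  83 136 156 156 155 154 155 156 155 156 155 155 136  66  49
195 184 207 207  90  83  87 205 205 205 192 158 137  63  61  60  57  54  53 109 154 153 153 155 155 154 154 156 134  47  49
202 184 207 204 206 188 204 205 201 158 158 155  88  63  61  58  56  55  54  52  53 146 154 156 154 154 154 154 131  45  48
209 184 206 205 205 204 201 160 157 158 157 157  77  60  59  57  56  55  54  52  52  50 113 155 156 157 156 148 110  46  47
```

```bash
python3 - <<'E'
from h import *
np.set_printoptions(precision=4,suppress=True)
T=np.load('pics/w20.npy')
P=rt([(231,145),(260,100),(303,128),(275,173),(268,136.5)],.052,T,1); print(P, np.linalg.norm(P[1]-P[0]),np.linalg.norm(P[2]-P[1]))
d=(P[1]+P[2]-P[0]-P[3])/2; print('axis yaw',np.degrees(np.arctan2(d[1],d[0])))
print('raw centre',ray('wrist',[(268,136.5)],.052,T))
plan((*P[4],.245),-84)
E
```

```text
[[ 0.4413 -0.3515]
 [ 0.4835 -0.3736]
 [ 0.4634 -0.4148]
 [ 0.4192 -0.3949]
 [ 0.4525 -0.3843]] 0.04763658359053683 0.045914511049317736
axis yaw -25.93151271780147
raw centre [[ 0.4545 -0.3859  0.052 ]]
turn 0.01 | down 3.39  y 0.48  z -1.38 tcp [ 0.4099 -0.3743  0.3467] yaw -83.9
```

Request:
send_rows([
  [[0.7,0.2,-0.7],0,-1],
  [[0.9,0.25,-0.66],0,-1],
  [[0.9,0,0],0,-1],
  [[0.9,0,0],0,-1],
  [[0.2,0,0],0,-1],
  [[0,0,0],0,-1],
  [[0,0,0],0,-1],
])

```text
time: 43.8
tcp_pos: [0.452, -0.3838, 0.24]
ee_rot: [0.038, 0.706, 0.037, -0.706]
force: [-0.6, -0.1, -0.5]
grip_width: -0.0001
```

Request:
send_rows([
  [[0.15,0,0],0,-1],
  [[0.15,0,0],0,-1],
  [[0.1,0,0],0,-1],
  [[0,0,0],0,-1],
])

```text
time: 44.2
tcp_pos: [0.4515, -0.3838, 0.2265]
ee_rot: [-0.037, -0.706, -0.037, 0.706]
force: [0.4, -0.3, 0.5]
grip_width: -0.0003
```

Request:
send_rows([
  [[0.15,0,0],0,-1],
  [[0.15,0,0],0,-1],
  [[0.1,0,0],0,-1],
  [[0,0,0],0,-1],
])

```text
time: 44.6
tcp_pos: [0.4513, -0.3838, 0.2143]
ee_rot: [-0.037, -0.706, -0.037, 0.706]
force: [-3.2, 0.9, 5.3]
grip_width: -0.0003
```

Request:
send_rows([
  [[0.1,0,0],0,-1],
  [[0.1,0,0],0,-1],
  [[0,0,0],0,-1],
])

```text
time: 44.9
tcp_pos: [0.4513, -0.3839, 0.2085]
ee_rot: [-0.037, -0.706, -0.037, 0.706]
force: [-4.0, 2.1, 6.5]
grip_width: 0.0
```

Request:
send_rows([
  [[0.06,0,0],0,-1],
  [[0.04,0,0],0,-1],
  [[0,0,0],0,-1],
])

```text
time: 45.2
tcp_pos: [0.4513, -0.3841, 0.207]
ee_rot: [0.037, 0.706, 0.037, -0.706]
force: [-11.5, 10.7, 33.9]
grip_width: 0.0001
```

Request:
send_rows([
  [[0,0,0],0,-1],
  [[-0.2,0,0],0,-1],
  [[-0.4,0,0],0,-1],
  [[-0.6,0,0],0,-1],
  [[-0.9,0,0],0,-1],
  [[-0.9,0,0],0,-1],
  [[-0.9,0,0],0,-1],
  [[-0.7,0,0],0,-1],
  [[0,0,0],0,-1],
  [[0,0,0],0,-1],
])

```text
time: 46.2
tcp_pos: [0.4516, -0.3837, 0.344]
ee_rot: [0.037, 0.706, 0.037, -0.706]
force: [0.6, 0.9, -0.2]
grip_width: -0.0001
```

```bash
python3 - <<'E'
from h import *
np.set_printoptions(precision=4,suppress=True)
i,T=shot('wrist','w21'); j=r.capture('side'); cv2.imwrite('pics/s21.png',j)
a=cv2.imread('pics/s19.png').astype(int)
# shaker area change between after-plate and now
p=proj('side',[(*sh(-35,-122),.06),(*sh(55,-85),.08),(*sh(55,85),.08),(*sh(-35,120),.05)]); print(p.round())
x0,y0=p.min(0).astype(int)-12; x1,y1=p.max(0).astype(int)+12
d=np.abs(j.astype(int)-a).max(2)[y0:y1,x0:x1]; print('diff>40 px',(d>40).sum(),'of',d.size, np.argwhere(d>40).mean(0)+[y0,x0] if (d>40).any() else '')
# treadle pad back at height: compare with w20
g=cv2.GaussianBlur(i,(3,3),0).mean(2); m=(g<75).astype('uint8'); n,l,st,ce=cv2.connectedComponentsWithStats(m)
q=proj('wrist',[(.4545,-.3859,.052),(.4545,-.3859,.036)],T); print('pad pred up/down (raw)',q,T[:3,3]); [print(st[k],ce[k]) for k in range(1,n) if st[k,4]>400]
pl=proj('wrist',[(*sh(-35.5,-122),.066)],T); print('wedge px',pl)
plan((.545,-.215,.36),-84)
E
```

```text
[[239. 190.]
 [207. 192.]
 [202. 229.]
 [239. 247.]]
diff>40 px 537 of 5022 [200.9348 227.2533]
pad pred up/down (raw) [[253.6275 181.1638]
 [253.6002 176.7584]] [ 0.4516 -0.3837  0.344 ]
[    0     0   512   384 79025] [322.4037 245.2737]
[ 226  153   60   57 1946] [255.7297 179.6531]
wedge px [[33.5297 35.0793]]
turn 0.01 | down -0.56  y -5.26  z -3.69 tcp [ 0.4515 -0.3836  0.3431] yaw -83.9
```

Request:
send_rows([
  [[0,-0.85,-0.5],0,-1],
  [[0,-0.85,-0.5],0,-1],
  [[0,-0.85,-0.5],0,-1],
  [[0,-0.85,-0.5],0,-1],
  [[0,-0.85,-0.4],0,-1],
  [[0,-0.85,-0.4],0,-1],
  [[0,0,0],0,-1],
  [[0,0,0],0,-1],
])

```text
time: 47.1
tcp_pos: [0.519, -0.2225, 0.3432]
ee_rot: [-0.038, -0.706, -0.038, 0.707]
force: [1.1, 0.4, 0.9]
grip_width: -0.0001
```

```bash
python3 - <<'E'
from h import *
np.set_printoptions(precision=1,suppress=True)
i,T=shot('wrist','w22'); a=np.radians(SY); Rm=np.array([[np.cos(a),-np.sin(a)],[np.sin(a),np.cos(a)]])
S=lambda q,z,T:(rt(q,z,T,1)-t)@Rm*1000
T4=np.load('pics/w14.npy'); print('w14 tail end L/R, steel edge',S([(239,214.5),(264,214.5),(250,177)],.066,T4))
g=cv2.GaussianBlur(i,(3,3),0).mean(2); print(T[:3,3]*1000)
m=(g<112).astype('uint8'); p=proj('wrist',[(*sh(-35.5,-122),.066)],T)[0]; print(p)
n,l,st,ce=cv2.connectedComponentsWithStats(m); k=1+np.argmin(np.where(st[1:,4]>150,np.linalg.norm(ce[1:]-p,axis=1),1e9))
b=cv2.boxPoints(cv2.minAreaRect(np.argwhere(l==k)[:,::-1].astype(np.float32))); print(st[k],b); print(S(b,.066,T))
x,y=p.astype(int)
for yy in range(y-26,y+28,4): print(yy,x-40,' '.join('%3d'%v for v in g[yy,x-40:x+44:3]))
E
```

```text
w14 tail end L/R, steel edge [[ -46.8 -133.7]
 [ -26.3 -134.4]
 [ -36.5 -102.1]]
[ 519.  -222.5  343.2]
[227.2 138.5]
[ 196   39   49  120 1262] [[182.6  42. ]
 [223.3  32.8]
 [249.7 149.2]
 [209.1 158.4]]
[[  37.9  -86.5]
 [  44.6 -118.4]
 [ -46.3 -139.4]
 [ -54.7 -104.2]]
112 187 189 189 189 182 108 136 147 132 122 134 134 134 137 174 182 182 182 181 181 181 181 181 181 182 183 182 182 182
116 187 180 181 183 185 117  97 105 101 111 120 120 122 126 144 171 178 179 181 181 181 182 181 181 182 182 182 182 183
120 187 177 178 177 177 171 134 136  97 104 116 117 117 117 132 157 156 141 156 157 169 173 165 161 174 178 183 182 183
124 187 166 168 169 170 170 163 154  99  78  79  78  79  79  79  80  80  81  83  82 107 136 136 136 144 181 183 182 181
128 187 142 139 138 140 140 141 136 100 100 102 104 106 106 106 106 106 106 106 100 100 135 135 136 138 158 182 181 181
132 187 140 140 141 141 141 141 138 100  99  98  99 105 105 105 105 105 106 106 100  99 135 135 136 137 171 182 182 181
136 187 140 140 140 140 140 140 138 100  98  98  98 101 104 104 104 104 104 104  99  98 135 135 135 136 1
[... 154 characters left out ...]
 138 138 139 138 102  96  96  96  96  96 101 103 103 103 103  99 121 174 169 169 175 182 183 182 182
148 187 138 138 138 138 138 138 137 105  95  95  95  95  95  94  97 101 102 102 100 145 168 168 167 176 182 182 182 182
152 187 183 150 131 177 184 184 183 120  95 114 115 116 121 144 159 159 161 161 161 165 166 167 168 178 182 181 181 181
156 187 172 104  98 136 185 186 185 126  98 127 121 121 139 166 165 165 166 166 165 165 166 167 168 179 182 181 180 181
160 187 182 165 159 180 183 183 181 152 126 160 166 165 165 165 165 165 165 165 165 165 165 166 164 175 181 182 182 181
164 187 164 164 164 164 164 164 164 163 159 166 166 166 165 164 165 165 165 164 164 165 157 125 120 143 144 140 144 143
```

```bash
python3 - <<'E'
from h import *
np.set_printoptions(precision=1,suppress=True)
T=np.load('pics/w22.npy'); a=np.radians(SY); Rm=np.array([[np.cos(a),-np.sin(a)],[np.sin(a),np.cos(a)]])
S=lambda q,z:(rt(q,z,T,1)-t)@Rm*1000
print('tail end, steel edge, x faces',S([(247,138),(211,140),(230,125.5),(230,150.5)],.066))
r.get_state()
print(r.hand_in())
E
```

```text
tail end, steel edge, x faces [[ -36.8 -137. ]
 [ -38.7 -106.4]
 [ -26.4 -122.7]
 [ -47.6 -122.4]]
the job is handed in; nothing more can be done
None
```

I finished the whole sequence in the asked order and handed it in at about 47 s of robot time; no verdict came back. Nothing in the checks failed, but two points were confirmed only indirectly, as noted below.

- **Blocks:** All three blocks lie flat, one to a bay. A wrist picture showed them aligned front to back.
- **Wedge:** I drove it in to about 21 N along the slot, slightly over the 12 to 20 N range. The tip sat about 62 mm in, and the wedge stayed there when I let go. I did not measure the jaw's travel directly, so the clamping rests on that force and depth.
- **Cover plate:** It went over both pins without resistance. A light press on the handle met it at the height expected for flush, to within 1 mm.
- **Treadle:** I pressed it about 16 mm to a hard stop (34 N) and released it. The last image puts the pad nearer its raised position than its pressed one, but this is a rough reading.
- **Wedge after the treadle:** The last image puts the wedge's tail at 137 mm, where it should be when clamped, with its straight face on the abutment. Right after release another view gave 134 mm. I took the difference as the wrist camera's 2 to 3 mm offset between views and did not rule out a small movement.
- **Other items:** I did not touch them in any move. No separate final check was made on each.

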